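Stock count in the double-door coffee crate

TASK

Do the stock count of the coffee cabinet: turn its latch aside, swing the latched left leaf wide open (about square or more), then the overlapped right leaf, and take the scanner and read the label of each item that is inside, always in the order coffee jar, white canister, tea carton, sugar tin, holding the scanner level about 10 cm straight in front of each label and keeping its beam on the label's middle for two seconds. Then stand the scanner upright on the middle of its blue mat, close the right leaf fully before the left one, and turn the latch fully home again. Do not knock over the stock or disturb the other things on the counter.

Things in the scene. Friction and masses are not known exactly. Their poses are not given: they have to be found in the camera images.
- case: Cabinet: a green plastic crate 420 wide (y) x 200 deep (x) x 178 high, open at the top behind a 45 deep front rail, with two wooden doors on its front; fixed. Origin: underside, middle of its front opening; x points into the cabinet, away from the robot, z up. The inner floor is 8 above the counter; the inside is 400 wide. The doors are 12 thick, in front of the opening (x -12 to 0), their bottom 16 and their top 178 above the counter, meeting at y = 0.
- left_leaf (a joint): Angle of the left leaf (upright hinge axis at x = -6, y = +200 of the cabinet): 0 shut, turns clockwise seen from above as it opens, grows as it swings out towards the robot, stop at 1.95 rad. About 0.12 N m of friction keeps it where it is left. Its dark wooden strip overlaps the right leaf's front by 18 mm, so the right leaf can open only after this one and must be shut before it. A steel keeper block on its top edge (14 high) is caught by the latch.
- left_leaf_handle (a point): Top end of the left leaf's handle: an upright steel round bar 12 in diameter, 105 long, its axis 40 mm in front of the leaf's face and 165 from the hinge along the leaf; free below this point for 50 mm, pinch it from above. The point turns with the leaf and is 178 above the counter.
- right_leaf (a joint): Angle of the right leaf (upright hinge axis at x = -6, y = -200 of the cabinet): 0 shut, turns anticlockwise seen from above as it opens, grows as it swings out towards the robot, stop at 1.95 rad, same friction.
- right_leaf_handle (a point): Top end of the right leaf's handle, the same kind of bar, 40 mm in front of the leaf's face and 145 from its hinge along the leaf.
- latch (a joint): Angle of the turn-latch on the front rail, about an upright axis at x = 28, y = 110 of the cabinet: about 0 locked (its arm points out over the left leaf and its lip stands before the keeper), turns anticlockwise seen from above, free at 1.2 rad or more, stop at 1.65 rad (then the arm lies along the rail towards the middle). Light friction, stays where it is left.
- latch_knob (a point): Top middle of the latch's red knob: an upright round post 16 in diameter, its upper 31 mm free to pinch from above, 47 from the pivot; this point is 232 above the counter.
- mat: The scanner's blue mat, 110 x 110 x 3 mm, fixed flat on the counter; origin: middle of its underside.
- scanner: Loose standing scanner, 0.35 kg: round black foot 76 in diameter and 14 high, thin neck, orange head 76 long (x) x 40 wide (y) from 46 to 100 above the foot's underside. Origin: middle of the foot's underside; x points out of the nose along the beam, z up. Grip the head across its 40 mm width from above. Starts upright on its mat.
- scanner_nose (a point): Middle of the scanner's window, where the beam leaves along the scanner's x: 40 ahead of and 70 above its origin.
- coffee_jar: Glass coffee jar with a red lid, 66 in diameter, 134 high, about 0.4 kg, stands in the cabinet if present (None if absent) in any of four places side by side. Origin: middle of its underside; its labelled front looks along its own -x, towards the doors.
- coffee_jar_label (a point): Middle of its label, black bars on a white label 44 wide x 34 high in the middle of the front (-x) side, 90 above and 35 ahead (-x) of its origin.
- canister: White push-top canister, 64 in diameter, 135 high, about 0.4 kg, stands in the cabinet if present (None if absent) in any of four places side by side. Origin: middle of its underside; its labelled front looks along its own -x, towards the doors.
- canister_label (a point): Middle of its label, black bars on a white label 44 wide x 34 high in the middle of the front (-x) side, 92 above and 34 ahead (-x) of its origin.
- tea_carton: Yellow tea carton with a red band, 60 deep x 64 wide x 130 high, about 0.4 kg, stands in the cabinet if present (None if absent) in any of four places side by side. Origin: middle of its underside; its labelled front looks along its own -x, towards the doors.
- tea_carton_label (a point): Middle of its label, black bars on a white label 44 wide x 34 high in the middle of the front (-x) side, 94 above and 32 ahead (-x) of its origin.
- sugar_tin: Blue sugar tin with a steel lid, 60 x 66 x 122 high, about 0.4 kg, stands in the cabinet if present (None if absent) in any of four places side by side. Origin: middle of its underside; its labelled front looks along its own -x, towards the doors.
- sugar_tin_label (a point): Middle of its label, black bars on a white label 44 wide x 34 high in the middle of the front (-x) side, 88 above and 32 ahead (-x) of its origin.
- spoon_rest: Bystander, not to be disturbed: red plastic spoon rest about 140 long, flat on the counter; mirrored with the mat. Origin: middle of its underside (its round dish).
- cup_stack: Bystander, not to be disturbed: stack of paper cups, 76 wide x 140 high. Origin: middle of its underside.
- syrup: Bystander, not to be disturbed: amber syrup bottle, 64 wide x 200 high. Origin: middle of its underside.
- filter_box: Bystander, not to be disturbed: cardboard filter box, 70 x 120 x 110 high. Origin: middle of its underside.
There are look-alikes about, which are no part of the job. Of the things that look like the mat, take the one that is farthest to the robot's right at the start. What is shaped like the scanner but pink is not meant.

How it is judged (in metres and radians):
On the way, in this order (a step that is already met when the one before it is completed fails the run):
1. latch turned aside and the left leaf open by more than 1.4 rad while the right leaf is still shut (value of joint latch above 1 rad and value of joint left_leaf above 1.4 rad and value of joint right_leaf below 0.15 rad), for 0.2 s.
2. both leaves open by more than 1.4 rad (value of joint each of left_leaf, right_leaf above 1.4 rad), for 0.2 s.
3. the coffee jar's label scanned: for 1 s on end the scanner is 40 to 160 mm off, its beam within 18 mm sideways and 15 mm in height of the label's middle and within 0.35 rad of square to it (x of coffee_jar_label in the frame of scanner_nose between 0.04 and 0.16 m and y of coffee_jar_label in the frame of scanner_nose between -0.018 and 0.018 m and z of coffee_jar_label in the frame of scanner_nose between -0.015 and 0.015 m and angle between the x axis of scanner and the x axis of coffee_jar, either way round below 0.35 rad), for 1 s.
4. the white canister's label scanned: for 1 s on end the scanner is 40 to 160 mm off, its beam within 18 mm sideways and 15 mm in height of the label's middle and within 0.35 rad of square to it (x of canister_label in the frame of scanner_nose between 0.04 and 0.16 m and y of canister_label in the frame of scanner_nose between -0.018 and 0.018 m and z of canister_label in the frame of scanner_nose between -0.015 and 0.015 m and angle between the x axis of scanner and the x axis of canister, either way round below 0.35 rad), for 1 s.
5. the tea carton's label scanned: for 1 s on end the scanner is 40 to 160 mm off, its beam within 18 mm sideways and 15 mm in height of the label's middle and within 0.35 rad of square to it (x of tea_carton_label in the frame of scanner_nose between 0.04 and 0.16 m and y of tea_carton_label in the frame of scanner_nose between -0.018 and 0.018 m and z of tea_carton_label in the frame of scanner_nose between -0.015 and 0.015 m and angle between the x axis of scanner and the x axis of tea_carton, either way round below 0.35 rad), for 1 s.
6. the sugar tin's label scanned: for 1 s on end the scanner is 40 to 160 mm off, its beam within 18 mm sideways and 15 mm in height of the label's middle and within 0.35 rad of square to it (x of sugar_tin_label in the frame of scanner_nose between 0.04 and 0.16 m and y of sugar_tin_label in the frame of scanner_nose between -0.018 and 0.018 m and z of sugar_tin_label in the frame of scanner_nose between -0.015 and 0.015 m and angle between the x axis of scanner and the x axis of sugar_tin, either way round below 0.35 rad), for 1 s.
7. right leaf shut (under 0.05 rad) while the left leaf is still open by more than 0.3 rad (value of joint right_leaf below 0.05 rad and value of joint left_leaf above 0.3 rad), for 0.2 s.
At the end, for the whole second after the job is handed in: Both leaves shut (under 0.05 rad), the latch home (under 0.25 rad), the scanner standing upright and at rest on its mat, within 25 mm of the mat's middle (value of joint each of left_leaf, right_leaf below 0.05 rad and value of joint latch below 0.25 rad and horizontal distance between scanner and mat below 0.025 m and height (world z) of scanner below 0.012 m and angle between scanner's own z axis and vertical below 0.1 rad and linear speed of scanner below 0.02 m/s); the robot touches nothing.
It fails at once if stock knocked over (tilted more than 0.5 rad) (angle between any of coffee_jar, canister, tea_carton, sugar_tin's own z axis and vertical above 0.5 rad).
It fails at once if a bystander moved more than 30 mm (distance of any of spoon_rest, cup_stack, syrup, filter_box from where it was at the start of the episode above 0.03 m).
Of coffee_jar, canister, tea_carton, sugar_tin only 2 to 4 are there at a start; the rules pass over those that are not, and their reading is None.
At some moment in a run one of scanner may be knocked a few centimetres aside while the robot is not near it.
Once in a run the grip may slacken for a moment while it holds something.
It also fails if it takes over 210 s, if anything falls off the work surface, if the arm or the gripper's body presses on something with over 40 N, if the wrist force passes 120 N, or if a joint passes its speed limit or range.

ROBOT

A 7-joint arm with a two-finger parallel gripper is mounted at the origin on the work surface. World frame = base frame: x ahead of the robot, y to its left, z up, the work surface at z = 0. Lengths are in mm, angles in rad, forces in N, time in s.
With the tool pointing down it reaches from about 425 to 875 mm from the base axis. Payload 9.9 kg.
Tool frame: the origin (TCP) lies at the centre of the arm's flange, where the gripper is bolted on; the fingertips stand 173 mm ahead of it and the grasp point (between the pads) lies 155 mm ahead of it (ctrl.tip_reach is the distance from the TCP to the fingertips, in mm); y points along the fingers, x is the direction in which the jaws open and shut, and the axes are right-handed (so a half turn about y gives the same grasp; the last joint's range is limited). The gripper opens to 85 mm and grips with 20 to 120 N. Pads are 22 mm wide; open, the fingers measure 114 mm over their backs; the gripper's body (76 mm by 85 mm) begins 54 mm behind the grasp point. The pads swing forward as they close: fully open they stand 13 mm farther back than shut.
Start: joints at [-1.396, 0.576, 0.025, 1.437, -0.015, 1.129, -0.057], TCP at [172.74, 652.53, 404.689] pointing down, gripper open.
Joint ranges: [-2.76, 2.76], [-0.34, 2.15], [-1.52, 1.57], [0.19, 2.46], [-1.09, 4.23], [0.17, 1.99], [-2.82, 2.82]. Speed limits (rad/s): [2.22, 2.22, 3.01, 3.01, 3.14, 3.14, 3.14].

INTERFACE

Orientations are given as a unit quaternion [w, x, y, z].
In Python, from bench import sensors, eyes, ctrl gives the robot as it stands. The module is installed in compiled form; this text tells all that it offers.
- The arm moves only by the shell command python3 -m jog 'ROWS' [FORCE]. ROWS is JSON, a list of rows, each a list of 5 numbers: the closure, from 0 (fully open) to 1 (shut), then the shift along the tool's x, y, z in mm, then the turn about the tool's y in degrees. In form: [[hand, tx, ty, tz, turn], ...]. A call has 1 to 10 rows; each row shifts and turns the commanded pose from where the row before left it, along the tool's axes as they then stand; what a row does not reach is not made up. A row lasts 1/12 s, in which the tool goes at most 41.7 mm and 7.16 degrees, less where a joint would pass 70% of its speed; a pose out of reach is approached as far as the arm can. A call with a gripper value outside its range is refused whole. The fingers move at their own pace and stop on an object; FORCE is the grip in N (left out, the last holds). Time passes only in rows, so rows that do not move let the fingers close. It gives the time, the measured TCP pose, the force and the opening at its end, in the units of the state.
- sensors.read_state(): the state, without advancing time (a new reading comes with each control period).
- eyes.read_camera(name): name is "scene" or "side" or "wrist"; returns the picture (420x560x3 uint8, red, green, blue); there is no depth.
- eyes.camera_params(name): a dict with "fx", "fy", "cx", "cy" (pixels), "world_from_camera" (4x4, takes a point from camera to world coordinates); the wrist camera has in their place "hand_eye" (4x4, takes a point from camera to tool coordinates, whose origin is the TCP and whose axes are the tool frame's). Camera axes: x right, y up, looking along -z (the intrinsics and any distortion apply to the point x, -y, -z); pixel columns grow to the right and rows downward; lengths in mm; the calibration is good to about 2 mm. A picture is of the moment at which its call begins: read the wrist's pose just before it. camera_params takes no time and is no camera call.
- ctrl.finish_job(): hands the job in, once; it reports no verdict.
The state is a dict: "time_s": time; "q": joint angles; "joint_velocities": joint speeds; "joint_efforts": joint torques, N m; "position": TCP position; "ee_rot": TCP orientation; "wrist_force": force on the tool from outside, world axes, zero at the start; "ft_torque": the same for the moment, N m; "finger_gap": finger opening in mm.
Only numpy, scipy, OpenCV 4.12 (cv2) and the standard library are available. Lean on these libraries where they do the work, as an engineer would, in place of code of your own. Each camera call takes 0.05 s, during which the arm holds its last target.

## Working session

There is one attempt and no reset: what is moved stays moved. The work goes in short steps, Python scripts to look and compute and a shell command to move; the robot and the scene stay as the last step left them, time stands still between calls to the robot, and variables do not carry over. Pictures are saved under pics/ and viewed, and the job is handed in when it is done.

```bash
ls; mkdir -p pics; python3 - <<'E'
from bench import sensors, eyes, ctrl
import cv2,numpy as np
s=sensors.read_state()
for k,v in s.items(): print(k,np.round(v,4).tolist())
print(ctrl.tip_reach)
for n in ["scene","side","wrist"]:
    im=eyes.read_camera(n); cv2.imwrite(f"pics/{n}0.png",im[:,:,::-1])
    p=eyes.camera_params(n); print(n,{k:np.round(v,4).tolist() for k,v in p.items()})
E
```

```text
pics
time_s 0.0
q [-1.3958, 0.5765, 0.0248, 1.4379, -0.015, 1.129, -0.0565]
joint_velocities [-0.0013, -0.0006, -0.0005, 0.0, 0.0016, 0.0002, -0.0006]
joint_efforts [0.0002, -76.5759, 2.2506, -28.5973, 0.0153, 0.0129, -0.0]
position [172.6544, 652.3825, 403.8441]
ee_rot [-0.56, 0.5607, 0.4309, -0.4318]
wrist_force [-0.566, 0.1809, 0.0242]
ft_torque [0.0063, -0.0175, 0.0121]
finger_gap 85.4413
173.4
scene {'fx': 416.7286, 'fy': 416.7286, 'cx': 274.9642, 'cy': 209.2892, 'world_from_camera': [[-0.6108, -0.6406, 0.4654, 1152.0269], [0.7917, -0.4855, 0.3707, 552.9995], [-0.0115, 0.5949, 0.8037, 1320.8297], [0.0, 0.0, 0.0, 1.0]]}
side {'fx': 532.1825, 'fy': 532.1825, 'cx': 270.9218, 'cy': 208.498, 'world_from_camera': [[0.992, -0.1099, 0.0619, 551.5496], [0.1251, 0.7932, -0.5959, -809.7439], [0.0164, 0.5989, 0.8006, 1316.7046], [0.0, 0.0, 0.0, 1.0]]}
wrist {'fx': 328.6916, 'fy': 328.6916, 'cx': 277.9121, 'cy': 209.7001, 'hand_eye': [[1.0, 0.0005, -0.002, -1.3815], [-0.002, 0.2992, -0.9542, 30.1019], [0.0002, 0.9542, 0.2992, 77.8581], [0.0, 0.0, 0.0, 1.0]]}
```

View pics/scene0.png

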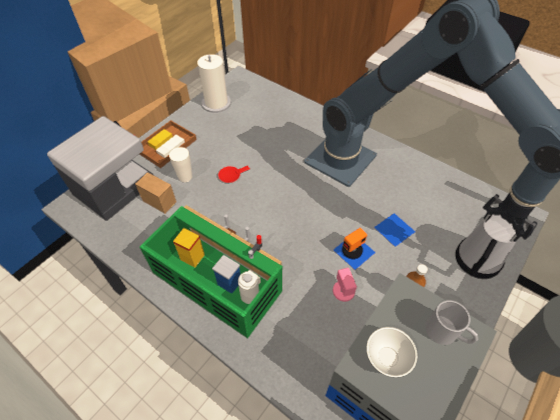

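View pics/side0.png

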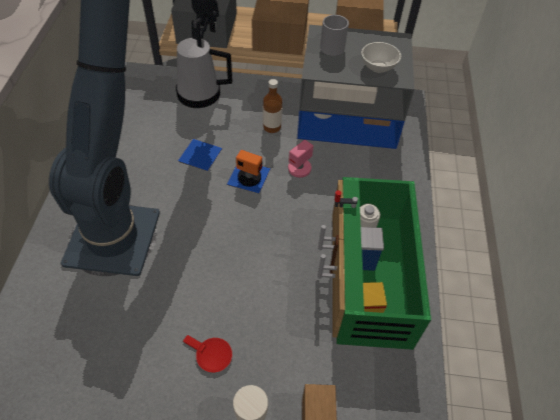

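View pics/wrist0.png

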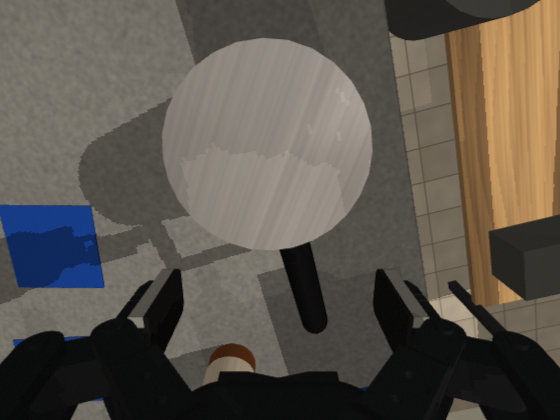

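```bash
cat > h.py <<'E'
from bench import sensors, eyes, ctrl
import cv2,numpy as np
from scipy.spatial.transform import Rotation as R
def st():
    s=sensors.read_state(); w,x,y,z=s["ee_rot"]
    T=np.eye(4);T[:3,:3]=R.from_quat([x,y,z,w]).as_matrix();T[:3,3]=s["position"]
    return s,T
def cam(n):
    p=eyes.camera_params(n)
    W=np.array(p["world_from_camera"]) if n!="wrist" else st()[1]@np.array(p["hand_eye"])
    return p,W
def ray(n,u,v,pw=None):
    p,W=pw or cam(n)
    d=np.array([(u-p["cx"])/p["fx"],-(v-p["cy"])/p["fy"],-1.0])
    return W[:3,3],W[:3,:3]@d
def onz(n,u,v,z,pw=None):
    o,d=ray(n,u,v,pw); return o+d*(z-o[2])/d[2]
def proj(n,P,pw=None):
    p,W=pw or cam(n)
    c=np.linalg.inv(W)@np.append(P,1)
    return np.array([p["cx"]-p["fx"]*c[0]/c[2],p["cy"]+p["fy"]*c[1]/c[2]])
def tri(obs):
    A=np.zeros((3,3));b=np.zeros(3)
    for n,u,v in obs:
        o,d=ray(n,u,v);d=d/np.linalg.norm(d);M=np.eye(3)-np.outer(d,d);A+=M;b+=M@o
    P=np.linalg.solve(A,b)
    return P,[np.round(proj(n,P)-[u,v],1) for n,u,v in obs]
def snap(n,name,crop=None,k=1):
    pw=cam(n);im=eyes.read_camera(n);np.savez(f"pics/{name}.npz",im=im,W=pw[1])
    o=im[:,:,::-1]
    if crop: x0,y0,x1,y1=crop;o=cv2.resize(o[y0:y1,x0:x1],None,fx=k,fy=k,interpolation=cv2.INTER_CUBIC)
    cv2.imwrite(f"pics/{name}.png",o);return im,pw
def brief():
    s,T=st();tp=T[:3,3]+T[:3,:3]@[0,155,0]
    print("t",round(s["time_s"],2),"tcp",np.round(T[:3,3],1),"grasp",np.round(tp,1),"gap",round(s["finger_gap"],1),"F",np.round(s["wrist_force"],1))
    print("toolx",np.round(T[:3,0],3),"y",np.round(T[:3,1],3),"z",np.round(T[:3,2],3))
def delta(P,yaw_x=None):
    """tool-axes shift taking the grasp point to world P"""
    s,T=st();tp=T[:3,3]+T[:3,:3]@[0,155,0]
    return np.round(T[:3,:3].T@(np.array(P)-tp),1)
E
python3 - <<'E'
from h import *
brief()
a=cv2.imread("pics/side0.png");cv2.imwrite("pics/side0b.png",cv2.resize(a[130:360,170:440],None,fx=2.6,fy=2.6,interpolation=cv2.INTER_CUBIC))
a=cv2.imread("pics/scene0.png");cv2.imwrite("pics/scene0b.png",cv2.resize(a[190:340,130:440],None,fx=2.5,fy=2.5,interpolation=cv2.INTER_CUBIC))
E
```

```text
t 0.15 tcp [172.7 652.4 404. ] grasp [172.6 652.2 249. ] gap 85.2 F [-0.4 -0.1  0.2]
toolx [ 0.256  0.967 -0.001] y [-0.    -0.001 -1.   ] z [-0.967  0.256 -0.   ]
```

View pics/side0b.png

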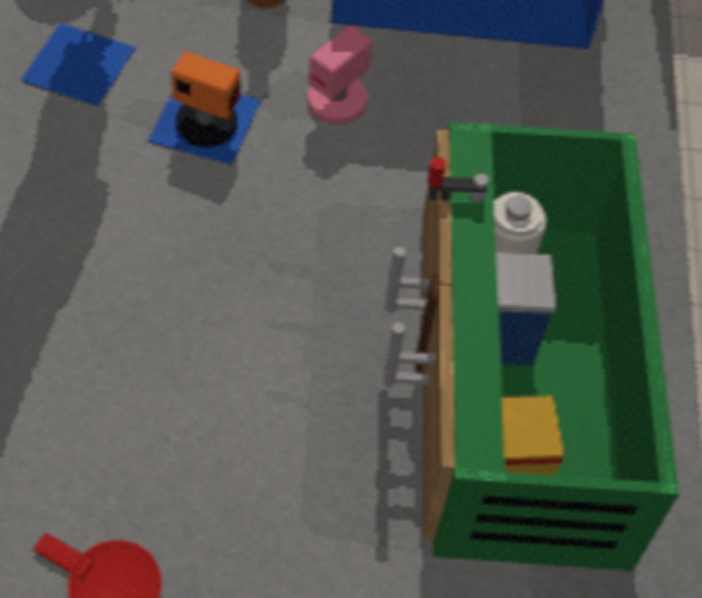

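View pics/scene0b.png

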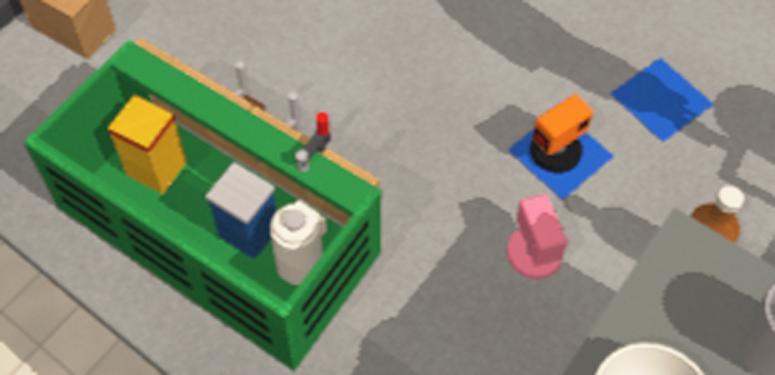

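```bash
python3 - <<'E'
from h import *
S=lambda u,v:(170+u/2.6,130+v/2.6)
C=lambda u,v:(130+u/2.5,190+v/2.5)
for n,a,z in [("frontL",(452,124),178),("backL",(632,134),178),("backR",(676,492),178),("frontR",(440,480),178)]:
    print(n,np.round(onz("side",*S(*a),z),1))
for n,a,z in [("backL sc",(295,350),178),("frontL sc",(379,188),178),("backR",(28,143),178),("frontR",(130,42),178)]:
    print(n,np.round(onz("scene",*C(*a),z),1))
for n,a,b in [("knob",(438,163),(323,117)),("Lhandle",(398,252),(292,95)),("Rhandle",(397,328),(239,65)),("pivot",(482,180),(302,155))]:
    P,e=tri([("side",*S(*a)),("scene",*C(*b))]);print(n,np.round(P,1),e)
for n,a in [("mat1 c",(205,127)),("mat2 c",(80,66))]: print(n,onz("side",*S(*a),3).round(1))
im=eyes.read_camera("side");h=cv2.cvtColor(im,cv2.COLOR_RGB2HSV)
m=((h[...,0]>105)&(h[...,0]<125)&(h[...,1]>120)&(h[...,2]>60)).astype(np.uint8)
n,l,stt,c=cv2.connectedComponentsWithStats(m)
for i in range(1,n):
    if stt[i,4]>80:print(stt[i],c[i],onz("side",*c[i],3).round(1))
E
```

```text
frontL [652.4 172.8 178. ]
backL [845.2 185.6 178. ]
backR [ 870.1 -230.4  178. ]
frontR [ 659.9 -246.8  178. ]
backL sc [870.4 223.4 178. ]
frontL sc [648.7 174.2 178. ]
backR [ 869.6 -223.9  178. ]
frontR [ 674.9 -235.3  178. ]
knob [635.1  75.4 229.8] [array([-0.4, -0.2]), array([-0.3,  0.2])]
Lhandle [606.2  -2.  176.2] [array([0.1, 0.1]), array([ 0.1, -0.1])]
Rhandle [611.5 -91.1 175.3] [array([0.2, 0.1]), array([ 0.1, -0.1])]
pivot [682.7  79.2 205.5] [array([-0.3, -0.2]), array([-0.3,  0.2])]
mat1 c [364.8 276.4   3. ]
mat2 c [191.5 354.7   3. ]
[ 298  111  106   38 2670] [348.30037453 130.02621723] [673.9 543.1   3. ]
[179 139  43  32 792] [199.8219697  154.21843434] [187.3 359.4   3. ]
[228 167  42  26 366] [248.40437158 180.15027322] [364.2 270.8   3. ]
```

```bash
python3 -m jog '[[0,0,-35,0,-5],[0,0,-35,0,-5],[0,0,-20,0,-4.8],[0,-36,0,-20,0],[0,-36,0,-20,0],[0,-36,0,-20,0],[0,-36,0,-20,0],[0,-36,0,-20,0],[0,-36,0,-20,0],[0,-36,0,-20,0]]' 40 && python3 -m jog '[[0,-36,0,-20,0],[0,-36,0,-20,0],[0,-28,0,-12,0],[0,0,0,0,0],[0,0,0,0,0]]'; python3 -c "
from h import *
brief();snap('wrist','w1')"
```

```text
time_s: 1.03
position: [313.2, 398.4, 494.7]
ee_rot: [0.5, -0.5, -0.5, 0.5]
wrist_force: [1.3, -0.3, 0.1]
finger_gap: 85.3
time_s: 1.45
position: [365.3, 298.8, 495.0]
ee_rot: [-0.501, 0.501, 0.499, -0.499]
wrist_force: [-0.4, 0.4, 0.5]
finger_gap: 85.4
t 1.45 tcp [365.3 298.8 495. ] grasp [365.3 298.8 340. ] gap 85.4 F [-0.4  0.4  0.5]
toolx [0.004 1.    0.   ] y [ 0.  0. -1.] z [-1.     0.004 -0.   ]
```

View pics/w1.png

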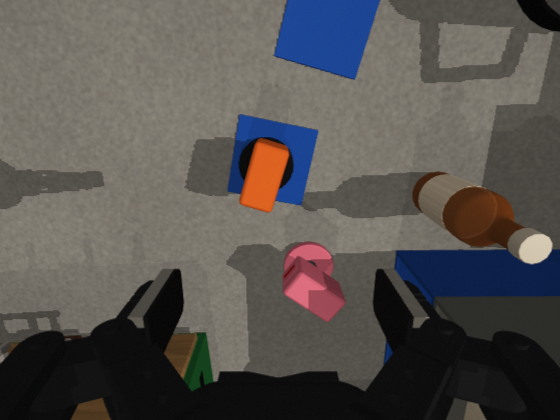

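```bash
python3 -c "
from h import *
im=np.load('pics/w1.npz')['im']
a=cv2.resize(im[100:230,210:370,::-1],None,fx=4,fy=4,interpolation=cv2.INTER_CUBIC);cv2.imwrite('pics/w1b.png',a)
im=cv2.imread('pics/side0.png')[140:200,170:330];cv2.imwrite('pics/s0c.png',cv2.resize(im,None,fx=5,fy=5,interpolation=cv2.INTER_CUBIC))
p=(eyes.camera_params('wrist'),np.load('pics/w1.npz')['W'])
for n,u,v,z in [('mat',238,114,3),('m',318,130,3),('m',302,205,3),('m',228,192,3),('head nose',241,206,100),('h',270,212,100),('h',258,138,100),('h',288,147,100)]: print(n,onz('wrist',u,v,z,p).round(1))
"
```

```text
mat [296.8 245.3   3. ]
m [318.3 353.9   3. ]
m [425.3 333.9   3. ]
m [405.2 226.4   3. ]
head nose [397.2 255.7 100. ]
h [404.6 289.2 100. ]
h [319.9 277.1 100. ]
h [329.8 309.8 100. ]
```

View pics/w1b.png

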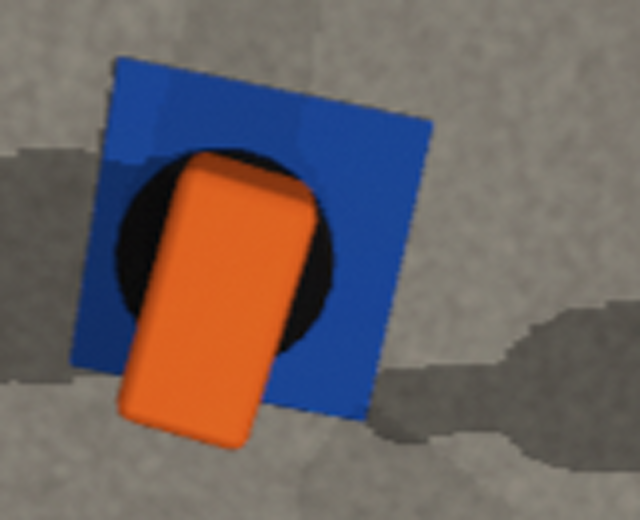

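View pics/s0c.png

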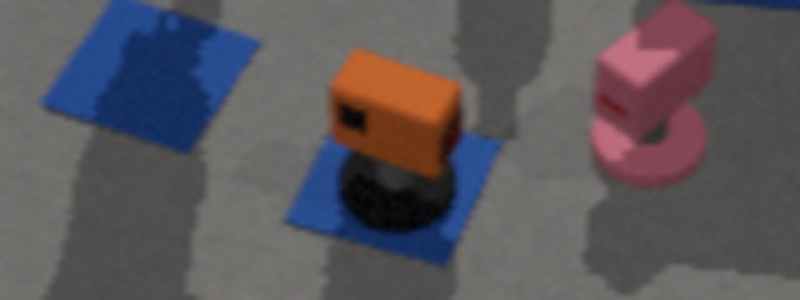

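```bash
python3 -m jog '[[0,-25,0,-30,0],[0,-25,0,-30,0],[0,-25,0,-30,0],[0,-25,0,-30,0],[0,-25,0,-30,0],[0,-25,0,-30,0],[0,-25,0,-30,0],[0,-25,0,-30,0],[0,-24,0,-30,0],[0,0,0,0,0]]' 40 ; python3 -c "
from h import *
brief();snap('wrist','w2');print(delta([635.1,75.4,224]))"
```

```text
time_s: 2.33
position: [638.5, 72.2, 493.0]
ee_rot: [-0.5, 0.502, 0.498, -0.5]
wrist_force: [-1.2, -1.1, -0.5]
finger_gap: 85.0
t 2.33 tcp [638.5  72.2 493. ] grasp [638.6  71.5 338. ] gap 85.0 F [-1.2 -1.1 -0.5]
toolx [ 0.005  1.    -0.004] y [ 0.    -0.004 -1.   ] z [-1.     0.005 -0.   ]
[  1.  114.1   1.4]
```

View pics/w2.png

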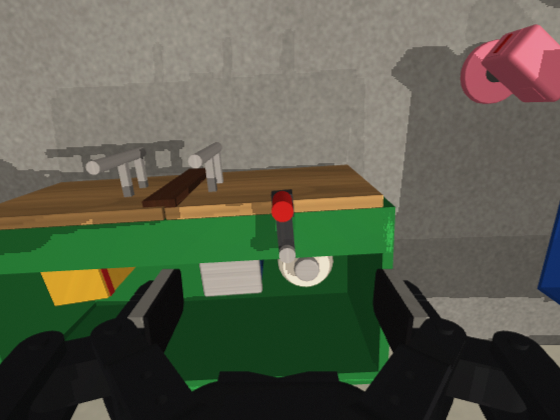

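```bash
python3 -m jog '[[0,0,20,0,0],[0,0,0,0,0],[0,0,0,0,0]]'; python3 -c "
from h import *
brief()
p=(eyes.camera_params('wrist'),np.load('pics/w2.npz')['W']);print(onz('wrist',283,208,230,p))
im,p=snap('wrist','w3');h=cv2.cvtColor(im,cv2.COLOR_RGB2HSV);m=(((h[...,0]<6)|(h[...,0]>174))&(h[...,1]>180)&(h[...,2]>80));m[:, :200]=0;m[:,400:]=0;v,u=np.nonzero(m);print(u.mean(),v.mean(),u.min(),u.max(),v.min(),v.max());print(onz('wrist',u.mean(),v.max()-7,232,p));print(delta([635.1,75.4,224]))"
```

```text
time_s: 2.63
position: [634.0, 78.5, 473.8]
ee_rot: [0.5, -0.499, -0.5, 0.501]
wrist_force: [-0.8, 0.3, 0.7]
finger_gap: 85.5
t 2.63 tcp [634.   78.5 473.8] grasp [633.5  78.6 318.8] gap 85.5 F [-0.8  0.3  0.7]
toolx [-0.002  1.     0.   ] y [-0.003  0.    -1.   ] z [-1.    -0.002  0.003]
[632.31107411  74.40756918 230.        ]
271.80610687022903 221.2290076335878 260 283 204 238
[636.97633194  73.85332175 232.        ]
[-2.9 95.8 -1.2]
```

View pics/w3.png

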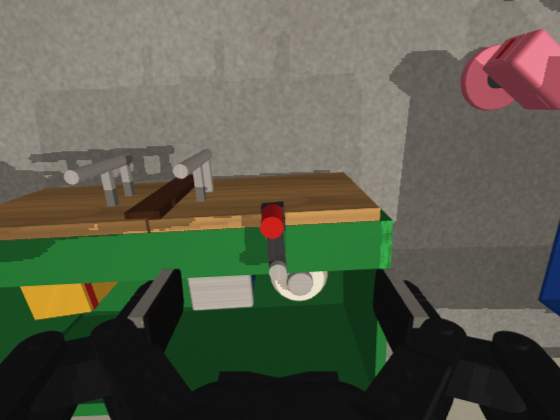

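```bash
python3 -m jog '[[0,-4,30,-1,0],[0,0,35,0,0],[0,0,30,0,0],[0.3,0,0,0,0],[1,0,0,0,0],[1,0,0,0,0],[1,0,0,0,0],[1,0,0,0,0],[1,0,0,0,0],[1,0,0,0,0]]' 30; python3 -c "
from h import *
brief()"
```

```text
time_s: 3.52
position: [635.7, 72.4, 381.4]
ee_rot: [-0.5, 0.501, 0.501, -0.499]
wrist_force: [-0.9, 0.6, 7.2]
finger_gap: 15.1
t 3.52 tcp [635.7  72.4 381.4] grasp [636.1  72.5 226.4] gap 15.1 F [-0.9  0.6  7.2]
toolx [0.    1.    0.001] y [ 0.003  0.001 -1.   ] z [-1.     0.    -0.003]
```

```bash
python3 -m jog '[[1,0,-2,0,0],[1,-11.5,0,-2,0],[1,-10.6,0,-5,0],[1,-9,0,-7.5,0],[1,-7,0,-9.4,0],[1,-4.4,0,-11,0],[1,-1.6,0,-11.5,0],[1,0,0,-1,0],[1,0,0,0,0],[1,0,0,0,0]]' 30; python3 -c "
from h import *
brief();snap('side','s1',(300,130,440,360),2.6)"
```

```text
time_s: 4.35
position: [682.9, 30.6, 382.0]
ee_rot: [-0.5, 0.499, 0.501, -0.5]
wrist_force: [-0.6, 6.9, -0.5]
finger_gap: 14.5
t 4.35 tcp [682.9  30.6 382. ] grasp [682.8  31.1 227. ] gap 14.5 F [-0.6  6.9 -0.5]
toolx [-0.002  1.     0.003] y [-0.     0.003 -1.   ] z [-1.    -0.002  0.   ]
```

View pics/s1.png

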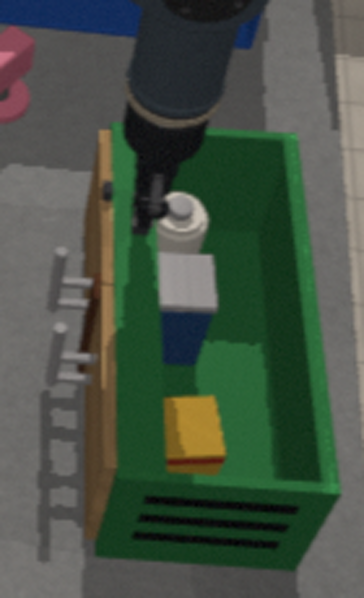

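```bash
python3 -m jog '[[0.6,0,0,0,0],[0.6,0,0,0,0],[0.6,0,0,0,0],[0.6,0,-30,0,0],[0.6,0,-40,0,0],[0.2,-11,0,25,0],[0.2,-11,0,25,0],[0.2,-11,0,25,0],[0.2,0,0,1,0],[0.2,0,0,0,0]]' 30; python3 -c "
from h import *
brief();print(onz('side',299.6,169.6,7));print(delta([606.2,-2,156]))
p=(eyes.camera_params('wrist'),np.load('pics/w1.npz')['W'])
print(onz('wrist',308,268,14,p))
for q in [(287,283),(315,258),(345,297),(330,320)]: print(onz('wrist',*q,85,p))
im,p=snap('wrist','w4')"
```

```text
time_s: 5.23
position: [605.8, -6.1, 452.7]
ee_rot: [-0.5, 0.501, 0.5, -0.499]
wrist_force: [-0.1, 1.2, 0.2]
finger_gap: 68.1
t 5.23 tcp [605.8  -6.1 452.7] grasp [606.   -6.1 297.7] gap 68.1 F [-0.1  1.2  0.2]
toolx [ 0.003  1.    -0.   ] y [ 0.001 -0.    -1.   ] z [-1.     0.003 -0.001]
[522.9641742  334.78759096   7.        ]
[ 4.100e+00  1.417e+02 -1.000e-01]
[522.24423468 343.96538333  14.        ]
[506.76642417 309.88267945  85.        ]
[471.15700185 345.31664235  85.        ]
[528.07351431 386.67904697  85.        ]
[563.61607765 368.37411298  85.        ]
```

View pics/w4.png

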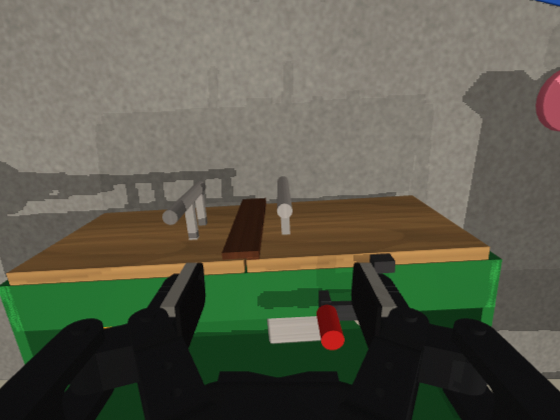

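```bash
python3 -m jog '[[0.2,4,35,0,0],[0.2,0,35,0,0],[0.2,0,36,0,0],[0.2,0,33,0,0],[0.5,0,0,0,0],[1,0,0,0,0],[1,0,0,0,0],[1,0,0,0,0],[1,0,0,0,0],[1,0,0,0,0]]' 40; python3 -c "
from h import *
brief();snap('side','s2',(300,130,440,360),2.6)"
```

```text
time_s: 6.12
position: [607.6, -1.1, 314.9]
ee_rot: [-0.499, 0.501, 0.501, -0.499]
wrist_force: [-0.2, -0.6, 7.9]
finger_gap: 10.7
t 6.12 tcp [607.6  -1.1 314.9] grasp [608.2  -1.1 159.9] gap 10.7 F [-0.2 -0.6  7.9]
toolx [ 0.001  1.    -0.   ] y [ 0.004 -0.    -1.   ] z [-1.     0.001 -0.004]
```

View pics/s2.png

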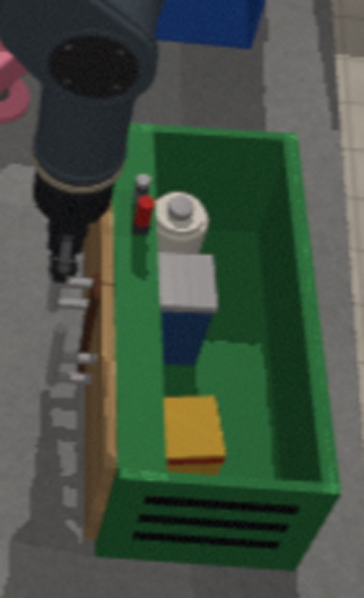

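```bash
python3 -c "
import numpy as np
a=np.radians(-102.2-np.linspace(0,104,13));P=171.5*np.c_[np.cos(a),np.sin(a)]
d=np.diff(P,axis=0);print(np.round(np.c_[d[:,1],-d[:,0]],1).tolist())"
```

```text
[[7.4, 24.8], [11.0, 23.5], [14.4, 21.5], [17.5, 19.1], [20.2, 16.2], [22.4, 13.0], [24.1, 9.5], [25.3, 5.7], [25.8, 1.9], [25.8, -2.0], [25.2, -5.9], [24.1, -9.7]]
```

```bash
python3 -m jog '[[1,7.4,0,25,0],[1,11,0,23.5,0],[1,14.4,0,21.5,0],[1,17.5,0,19,0],[1,20,0,16,0],[1,22.4,0,13,0],[1,24,0,9.5,0],[1,25.3,0,5.7,0],[1,26,0,2,0],[1,26,0,-2,0]]' && python3 -m jog '[[1,25,0,-6,0],[1,24,0,-10,0],[1,0,0,0,0],[1,0,0,0,0]]'; python3 -c "
from h import *
brief();snap('side','s3',(170,100,440,360),2.5)"
```

```text
time_s: 7.0
position: [472.8, 194.0, 314.3]
ee_rot: [0.5, -0.5, -0.5, 0.499]
wrist_force: [-2.9, -1.7, 1.9]
finger_gap: 10.6
time_s: 7.33
position: [489.8, 244.8, 314.1]
ee_rot: [-0.5, 0.499, 0.502, -0.5]
wrist_force: [-4.9, 3.7, 9.4]
finger_gap: 11.0
t 7.33 tcp [489.8 244.8 314.1] grasp [490.1 245.3 159.1] gap 11.0 F [-4.9  3.7  9.4]
toolx [-0.003  1.     0.003] y [ 0.002  0.003 -1.   ] z [-1.    -0.003 -0.002]
```

View pics/s3.png

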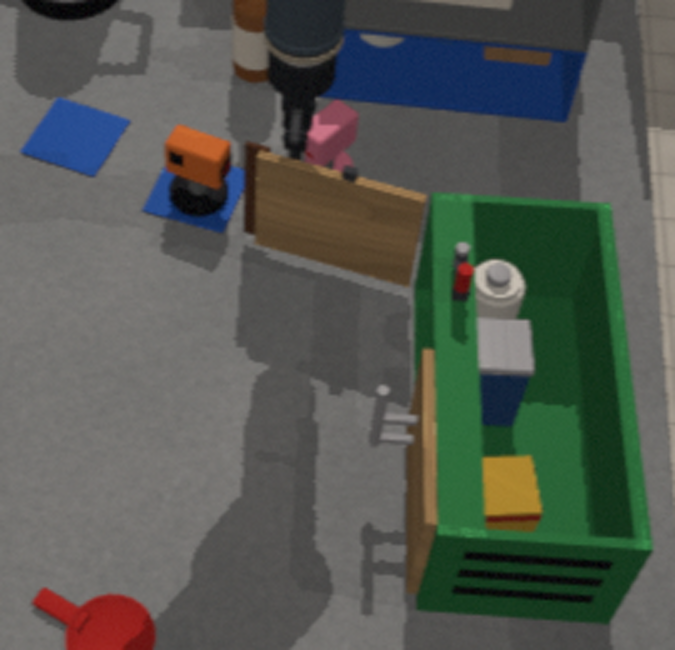

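```bash
python3 -m jog '[[0.6,0,0,0,0],[0.6,0,0,0,0],[0.6,0,0,0,0],[0.6,0,-35,0,0],[0.6,0,-35,0,0],[0.4,-20,-35,-8,0],[0.4,-37,0,-13,0],[0.4,-37,0,-13,0],[0.4,-37,0,-13,0],[0.4,-37,0,-13,0]]' && python3 -m jog '[[0.3,-37,0,-13,0],[0.3,-37,0,-13,0],[0.3,-37,0,-13,0],[0.3,-37,0,-13,0],[0.2,-20,0,-9,0],[0.2,0,0,0,0],[0.2,0,0,0,0]]'; python3 -c "
from h import *
brief();print(delta([611.5,-91.1,156]));snap('wrist','w5')"
```

```text
time_s: 8.22
position: [549.8, 72.1, 418.2]
ee_rot: [-0.5, 0.5, 0.5, -0.5]
wrist_force: [1.1, 0.6, 0.1]
finger_gap: 51.3
time_s: 8.8
position: [610.4, -95.6, 417.4]
ee_rot: [0.501, -0.501, -0.499, 0.499]
wrist_force: [0.0, 1.6, -0.3]
finger_gap: 68.3
t 8.8 tcp [610.4 -95.6 417.4] grasp [610.4 -95.7 262.4] gap 68.3 F [ 0.   1.6 -0.3]
toolx [ 0.004  1.    -0.   ] y [-0. -0. -1.] z [-1.     0.004  0.   ]
[  4.7 106.4  -1.2]
```

View pics/w5.png

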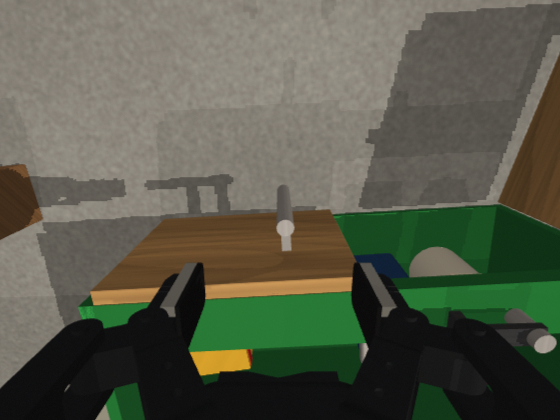

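```bash
python3 -c "
from h import *
for q in [(307,388),(336,386)]: print(onz('side',*q,110))
for q in [(250,402)]: print(onz('side',*q,140))
for n,q in [('fb',(135,173+20)),('fb',(140,173)),('fb',(175,188)),('fb',(172,208)),('cup top',(180,153)),('spoon',(230,175))]: print(n,onz('scene',*q,110 if n=='fb' else 140 if n!='spoon' else 10))
p=(eyes.camera_params('wrist'),np.load('pics/w5.npz')['W']);print(onz('wrist',286,228,178,p),onz('wrist',25,167,110,p))
import numpy as np
a=np.radians(111.1+np.linspace(0,96,11));P=152*np.c_[np.cos(a),np.sin(a)]
print(P[-1]+[666.4,-233])
d=np.diff(P,axis=0);print(np.round(np.c_[d[:,1],-d[:,0]],1).tolist())
"
```

```text
[ 602.64844006 -403.88587453  110.        ]
[ 667.6453883  -390.76482951  110.        ]
[ 481.17442236 -460.34527818  140.        ]
fb [ 707.15055799 -469.09502313  110.        ]
fb [ 628.6453608  -530.24700461  110.        ]
fb [ 599.47119966 -366.84533757  110.        ]
fb [ 672.40635859 -307.3990716   110.        ]
cup top [ 475.76121162 -457.31568586  140.        ]
spoon [ 365.32014736 -309.91544396   10.        ]
[610.96807562 -90.82558325 178.        ] [ 580.32265543 -310.73731361  110.        ]
[ 531.0876537 -302.2428259]
[[-11.1, 22.9], [-14.8, 20.7], [-18.0, 18.0], [-20.8, 14.7], [-22.9, 11.0], [-24.4, 7.1], [-25.3, 2.9], [-25.4, -1.4], [-24.8, -5.6], [-23.5, -9.7]]
```

```bash
python3 -m jog '[[0.2,5,35,-1,0],[0.2,0,35,0,0],[0.2,0,34,0,0],[0.5,0,0,0,0],[1,0,0,0,0],[1,0,0,0,0],[1,0,0,0,0],[1,0,0,0,0],[1,0,0,0,0],[1,0,0,0,0]]' 40 && python3 -m jog '[[1,-11,0,23,0],[1,-15,0,21,0],[1,-18,0,18,0],[1,-21,0,14.7,0],[1,-23,0,11,0],[1,-24.4,0,7,0],[1,-25.3,0,3,0],[1,-25.4,0,-1.4,0],[1,-25,0,-5.6,0],[1,-23.5,0,-9.7,0]]' && python3 -m jog '[[1,0,0,0,0],[1,0,0,0,0],[1,0,0,0,0]]'; python3 -c "
from h import *
brief();snap('side','s4',(170,100,440,360),2.5)"
```

```text
time_s: 9.68
position: [612.2, -90.5, 316.3]
ee_rot: [-0.499, 0.502, 0.5, -0.499]
wrist_force: [-0.0, -5.4, 4.8]
finger_gap: 10.7
time_s: 10.52
position: [529.8, -301.7, 315.8]
ee_rot: [-0.5, 0.501, 0.5, -0.499]
wrist_force: [2.3, 4.7, 1.3]
finger_gap: 10.9
time_s: 10.77
position: [529.9, -301.9, 315.7]
ee_rot: [-0.5, 0.502, 0.499, -0.5]
wrist_force: [-4.0, -3.6, 7.1]
finger_gap: 10.7
t 10.77 tcp [ 529.9 -301.9  315.7] grasp [ 530.2 -302.2  160.7] gap 10.7 F [-4.  -3.6  7.1]
toolx [ 0.003  1.    -0.003] y [ 0.002 -0.003 -1.   ] z [-1.     0.003 -0.002]
```

View pics/s4.png

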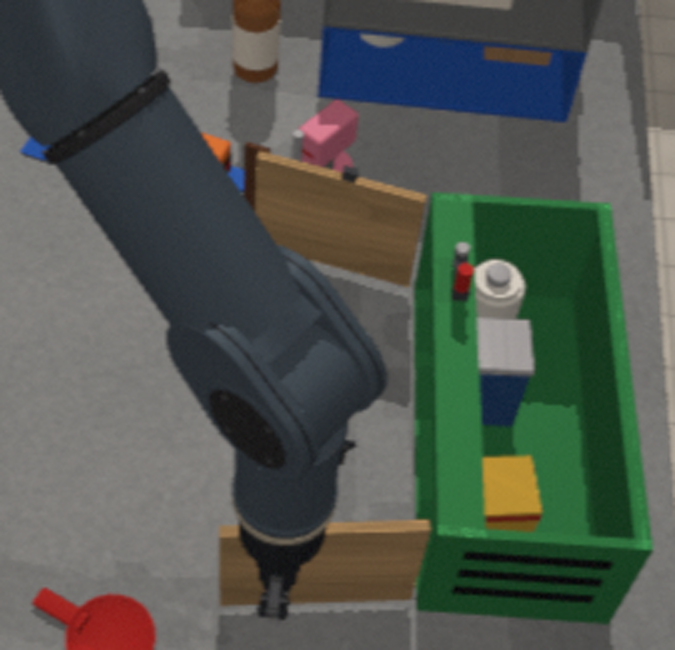

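```bash
python3 -m jog '[[0.6,0,0,0,0],[0.6,0,0,0,0],[0.6,0,0,0,0],[0.6,0,-35,0,0],[0.6,0,-35,0,0],[0.4,20,-30,6,0],[0.2,38,0,10,0],[0,38,0,10,0],[0,38,0,10,0],[0,38,0,10,0]]' && python3 -m jog '[[0,38,0,10,0],[0,38,0,10,0],[0,38,0,10,0],[0,38,0,10,0],[0,0,0,0,0],[0,0,0,0,0],[0,0,0,0,0]]'; python3 -c "
from h import *
brief();snap('wrist','w6');snap('side','s5',(170,100,440,360),2.5)"
```

```text
time_s: 11.65
position: [483.8, -126.3, 414.1]
ee_rot: [-0.5, 0.5, 0.5, -0.5]
wrist_force: [1.0, 0.8, -0.6]
finger_gap: 85.2
time_s: 12.23
position: [444.6, 23.7, 414.0]
ee_rot: [-0.5, 0.5, 0.5, -0.5]
wrist_force: [-0.2, -0.2, -1.1]
finger_gap: 85.4
t 12.23 tcp [444.6  23.7 414. ] grasp [444.7  23.7 259. ] gap 85.4 F [-0.2 -0.2 -1.1]
toolx [-0.001  1.    -0.   ] y [ 0.001 -0.    -1.   ] z [-1.    -0.001 -0.001]
```

View pics/w6.png

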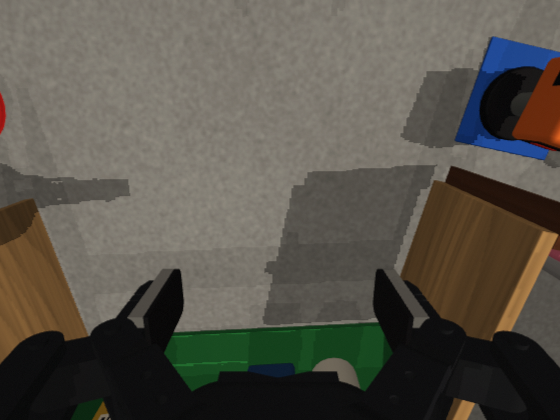

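View pics/s5.png

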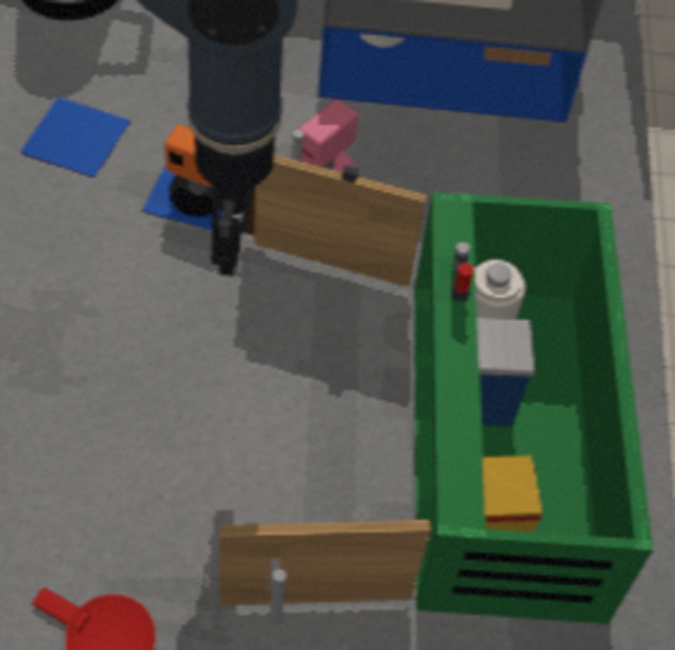

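```bash
python3 -c "
from h import *
S=lambda u,v:(170+u/2.5,100+v/2.5)
C=lambda u,v:(130+u/2.5,190+v/2.5)
print('can', tri([('side',*S(499,272)),('scene',*C(294,220))]))
print('can s',onz('side',*S(499,277),143), onz('scene',*C(296,222),143))
print('sug side',[onz('side',*S(*q),130).round(1)[:2].tolist() for q in [(478,321),(529,320),(534,373),(479,373)]])
print('sug scene',[onz('scene',*C(*q),130).round(1)[:2].tolist() for q in [(234,163),(275,182),(254,219),(207,197)]])
print('tea side',[onz('side',*S(*q),138).round(1)[:2].tolist() for q in [(482,458),(534,456),(541,513),(485,516)]])
print('tea scene',[onz('scene',*C(*q),138).round(1)[:2].tolist() for q in [(135,97),(177,115),(150,148),(109,129)]])
print(sensors.read_state()['q'])
"
```

```text
can (array([732.14431244, 103.5686969 , 138.48261696]), [array([0.1, 0.1]), array([ 0.1, -0.1])])
can s [731.21932815  93.33568719 143.        ] [734.72871683 108.93829067 143.        ]
sug side [[711.4, 40.2], [766.6, 49.1], [771.9, -18.9], [714.0, -26.9]]
sug scene [[713.5, -16.1], [702.4, 45.4], [759.2, 58.9], [772.3, -10.1]]
tea side [[718.3, -133.2], [770.3, -123.9], [777.0, -186.6], [722.7, -197.1]]
tea scene [[721.0, -190.0], [707.4, -123.7], [766.8, -116.2], [778.9, -181.0]]
[-0.30800467  0.22952296  0.18939505  2.00104435 -0.05357628  0.9154381
  1.47766021]
```

```bash
python3 -m jog '[[0.6,0,0,0,7],[0.6,0,0,0,7],[0.6,0,0,0,7],[0.6,0,0,0,7],[0.6,0,0,0,7],[0.6,0,0,0,7],[0.6,0,0,0,7],[0.6,0,0,0,7],[0.6,0,0,0,7],[0.6,0,0,0,7]]' && python3 -m jog '[[0.6,0,0,0,7],[0.6,0,0,0,7],[0.6,0,0,0,6],[0.6,30,0,6,0],[0.6,30,24,7,0],[0.6,30,24,7,0],[0.6,30,24,6,0],[0.6,0,24,0,0],[0.6,0,0,0,0],[0.6,0,0,0,0]]'; python3 -c "
from h import *
brief();snap('wrist','w7')"
```

```text
time_s: 13.17
position: [444.9, 22.3, 413.7]
ee_rot: [-0.697, 0.697, 0.12, -0.12]
wrist_force: [0.2, 0.0, -0.8]
finger_gap: 33.9
time_s: 14.0
position: [564.2, 48.1, 316.8]
ee_rot: [-0.707, 0.708, -0.002, -0.0]
wrist_force: [0.4, -1.2, 1.1]
finger_gap: 34.3
t 14.0 tcp [564.2  48.1 316.8] grasp [563.7  47.9 161.8] gap 34.3 F [ 0.4 -1.2  1.1]
toolx [ 1.    -0.003 -0.004] y [-0.004 -0.001 -1.   ] z [ 0.003  1.    -0.001]
```

View pics/w7.png

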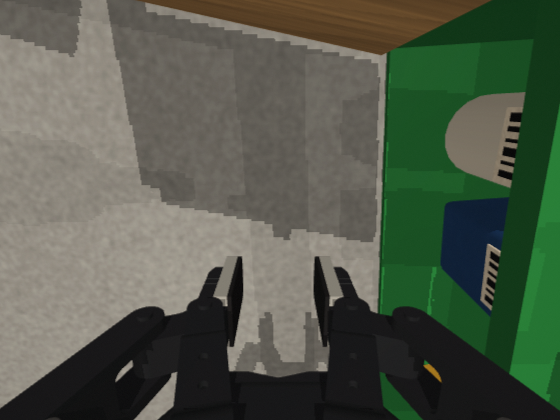

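```bash
python3 -c "
from h import *
d=np.load('pics/w7.npz');p=(eyes.camera_params('wrist'),d['W'])
cv2.imwrite('pics/w7b.png',cv2.resize(d['im'][80:330,420:560,::-1],None,fx=2.4,fy=2.4,interpolation=cv2.INTER_CUBIC))"
```

```text
(no output)
```

View pics/w7b.png

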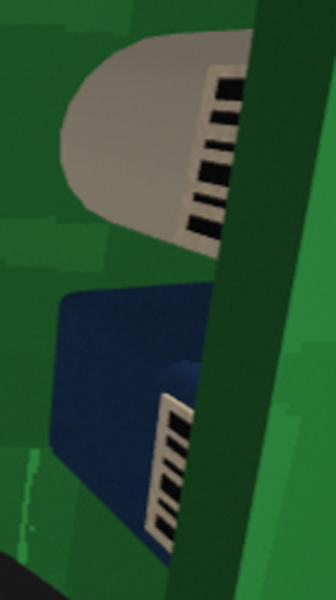

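```bash
python3 -m jog '[[0.6,0,0,-36,0],[0.6,0,0,-36,0],[0.6,0,0,-36,0],[0.6,0,0,-36,0],[0.6,0,0,-36,0],[0.6,0,0,0,0],[0.6,0,0,0,0]]'; python3 -c "
from h import *
brief();snap('wrist','w8')"
```

```text
time_s: 14.63
position: [563.7, -133.8, 320.2]
ee_rot: [-0.707, 0.708, -0.001, 0.003]
wrist_force: [0.1, 0.8, -0.1]
finger_gap: 33.9
t 14.63 tcp [ 563.7 -133.8  320.2] grasp [ 564.2 -134.   165.2] gap 33.9 F [ 0.1  0.8 -0.1]
toolx [ 1.    -0.006  0.003] y [ 0.003 -0.001 -1.   ] z [ 0.006  1.    -0.001]
```

View pics/w8.png

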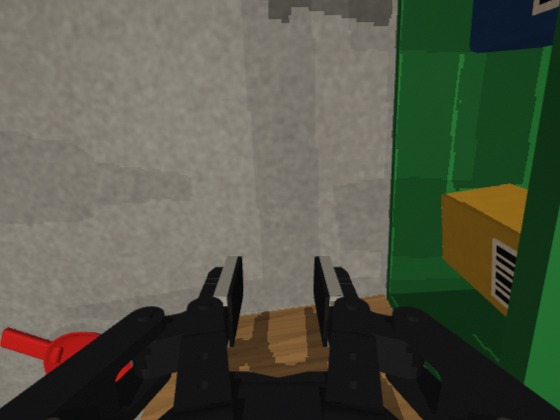

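```bash
python3 -c "
from h import *
d=np.load('pics/w8.npz');p8=(eyes.camera_params('wrist'),d['W'])
cv2.imwrite('pics/w8b.png',cv2.resize(d['im'][160:330,420:560,::-1],None,fx=3.4,fy=3.4,interpolation=cv2.INTER_CUBIC))
p7=(p8[0],np.load('pics/w7.npz')['W'])
def lab(n,p,a,b,z):
  A=onz('wrist',*a,z,p);B=onz('wrist',*b,z,p);e=A-B;print(n,'mid',((A+B)/2).round(1),'w',np.linalg.norm(e).round(1),'yaw',np.arctan2(-e[0],e[1]).round(3))
lab('can',p7,(506.7,107.5),(494.2,179.2),83)
lab('sug',p7,(487.9,244.2),(480.8,302.1),79)
lab('tea',p8,(493,239),(493,293),85)
"
```

```text
can mid [697.5 101.3  83. ] w 43.1 yaw 0.023
sug mid [706.8  11.   79. ] w 45.5 yaw 0.075
tea mid [ 711.7 -164.9   85. ] w 42.2 yaw 0.187
```

View pics/w8b.png

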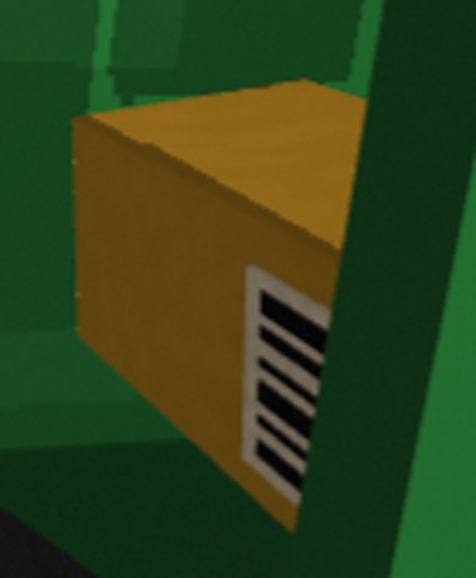

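```bash
python3 -m jog '[[0.3,0,-40,0,0],[0.3,-10,-35,15,0],[0.3,-17,-20,35,0],[0.3,-17,0,35,0],[0,-17,0,35,0],[0,-17,0,35,0],[0,-17,0,35,0],[0,-17,0,35,0],[0,-17,0,35,0],[0,-17,0,35,0]]' && python3 -m jog '[[0,-17,0,35,0],[0,-17,0,35,0],[0,-17,0,35,0],[0,-19,0,35,0],[0,0,0,0,-7],[0,0,0,0,-7],[0,0,0,0,-7],[0,0,0,0,-7],[0,0,0,0,-7],[0,0,0,0,-7]]' && python3 -m jog '[[0,0,0,0,-7],[0,0,0,0,-7],[0,0,0,0,-7],[0,0,0,0,-7],[0,0,0,0,-5],[0,0,0,0,0],[0,0,0,0,0]]'; python3 -c "
from h import *
brief();snap('wrist','w9')"
```

```text
time_s: 15.52
position: [417.4, 165.5, 412.8]
ee_rot: [0.708, -0.707, -0.001, 0.0]
wrist_force: [0.7, 0.8, 0.2]
finger_gap: 85.7
time_s: 16.35
position: [348.2, 303.8, 412.7]
ee_rot: [0.659, -0.659, -0.256, 0.256]
wrist_force: [-0.1, -0.4, -0.1]
finger_gap: 85.7
time_s: 16.93
position: [348.7, 303.4, 412.5]
ee_rot: [0.562, -0.561, -0.43, 0.43]
wrist_force: [0.0, 0.5, -0.9]
finger_gap: 85.3
t 16.93 tcp [348.7 303.4 412.5] grasp [348.8 303.6 257.5] gap 85.3 F [ 0.   0.5 -0.9]
toolx [0.261 0.965 0.001] y [ 0.001  0.001 -1.   ] z [-0.965  0.261 -0.   ]
```

View pics/w9.png

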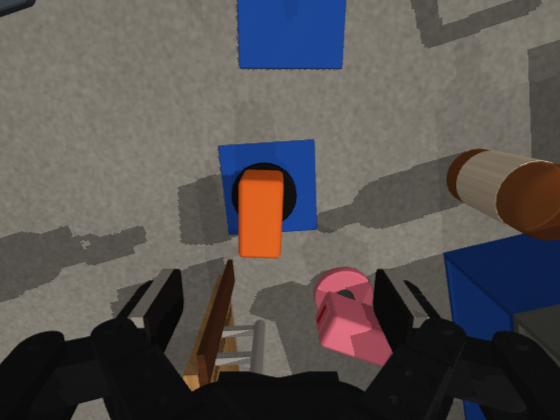

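```bash
python3 -c "
from h import *
d=np.load('pics/w9.npz');p=(eyes.camera_params('wrist'),d['W'])
im=d['im'];cv2.imwrite('pics/w9b.png',cv2.resize(im[120:280,200:340,::-1],None,fx=4,fy=3.7,interpolation=cv2.INTER_CUBIC))
h=cv2.cvtColor(im,cv2.COLOR_RGB2HSV)
for nm,m in [('or',(h[...,0]>5)&(h[...,0]<16)&(h[...,1]>215)&(h[...,2]>170)),('bl',(h[...,0]>105)&(h[...,0]<125)&(h[...,1]>150))]:
  m=m.copy();m[:100]=0;m[270:]=0;m[:,:190]=0;m[:,330:]=0
  v,u=np.nonzero(m);r=cv2.minAreaRect(np.c_[u,v].astype(np.float32));b=cv2.boxPoints(r);print(nm,b.round(1).tolist())
  W=np.array([onz('wrist',*q,103 if nm=='or' else 3,p) for q in b]);print(W.round(1).tolist(),W.mean(0).round(1))
"
```

```text
or [[240.0, 180.0], [282.0, 180.0], [282.0, 257.0], [240.0, 257.0]]
[[323.5, 275.8, 103.0], [333.0, 310.9, 103.0], [403.8, 292.1, 103.0], [393.5, 254.2, 103.0]] [363.5 283.2 103. ]
bl [[218.5, 145.3000030517578], [313.0, 139.39999389648438], [318.6000061035156, 228.8000030517578], [224.10000610351562, 234.6999969482422]]
[[296.6, 247.3, 3.0], [318.3, 352.7, 3.0], [425.5, 334.5, 3.0], [402.5, 219.7, 3.0]] [360.7 288.5   3. ]
```

View pics/w9b.png

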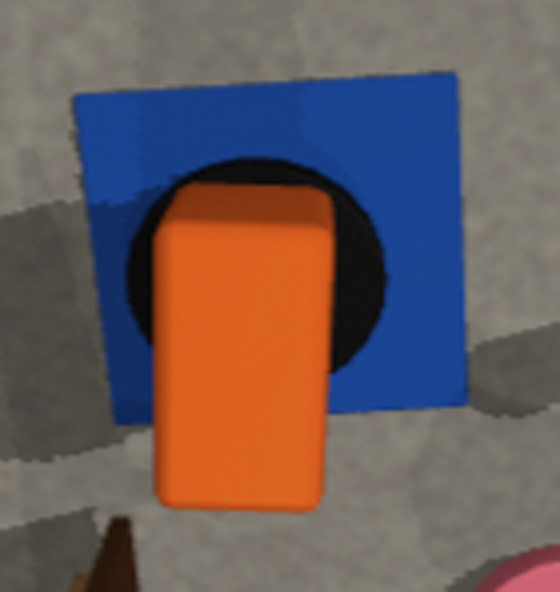

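```bash
python3 -c "
from h import *
print(delta([363,283,80]))"
```

```text
[-16.3 177.3 -18.9]
```

```bash
python3 -m jog '[[0,-16.3,20,-19,0],[0,0,38,0,0],[0,0,38,0,0],[0,0,38,0,0],[0,0,30,0,0],[0,0,13,0,0],[0,0,0,0,0],[0.5,0,0,0,0],[1,0,0,0,0],[1,0,0,0,0]]' 60 && python3 -m jog '[[1,0,0,0,0],[1,0,0,0,0],[1,0,0,0,0],[1,0,0,0,0]]'; python3 -c "
from h import *
brief();snap('side','s6',(170,100,440,360),2.5)"
```

```text
time_s: 17.82
position: [364.0, 282.8, 236.1]
ee_rot: [0.561, -0.561, -0.431, 0.429]
wrist_force: [0.6, -0.9, 1.3]
finger_gap: 51.9
time_s: 18.15
position: [364.0, 282.6, 236.2]
ee_rot: [0.561, -0.561, -0.431, 0.429]
wrist_force: [-0.6, -1.2, 8.2]
finger_gap: 39.7
t 18.15 tcp [364.  282.6 236.2] grasp [364.3 282.9  81.2] gap 39.7 F [-0.6 -1.2  8.2]
toolx [0.26  0.966 0.002] y [ 0.002  0.002 -1.   ] z [-0.966  0.26  -0.001]
```

View pics/s6.png

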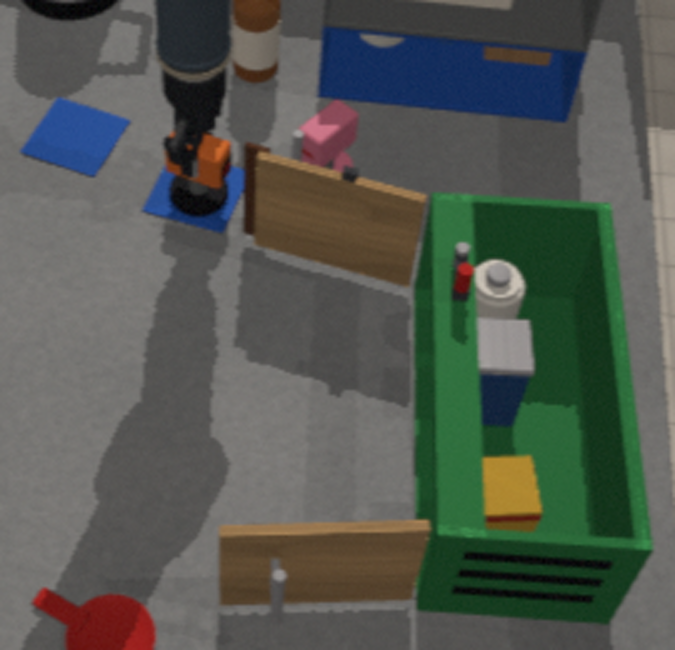

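```bash
python3 -m jog '[[1,0,-10,0,0],[1,0,-20,0,0],[1,0,-35,0,0],[1,0,-35,0,-6],[1,0,-38,0,-6],[1,0,-38,0,-5],[1,0,-36,0,0],[1,0,0,0,0],[1,0,0,0,0],[1,0,0,0,0]]' 100; python3 -c "
from h import *
brief();snap('side','s7',(170,60,440,260),2.5)"
```

```text
time_s: 19.03
position: [363.2, 281.9, 446.4]
ee_rot: [0.491, -0.491, -0.508, 0.509]
wrist_force: [-0.5, 0.0, -2.9]
finger_gap: 39.3
t 19.03 tcp [363.2 281.9 446.4] grasp [363.2 281.9 291.4] gap 39.3 F [-0.5  0.  -2.9]
toolx [-0.034  0.999 -0.   ] y [-0. -0. -1.] z [-0.999 -0.034  0.   ]
```

View pics/s7.png

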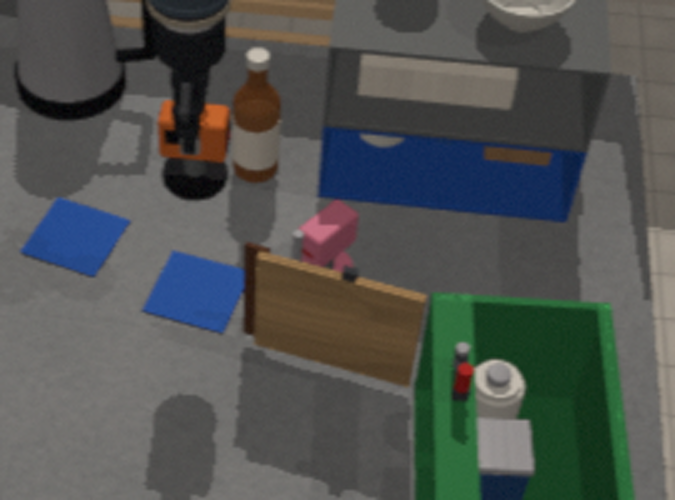

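```bash
python3 -m jog '[[1,-10,0,-9.6,0],[1,-28,0,-27,0],[1,-28,0,-27,0],[1,-28,0,-27,0],[1,-28,0,-27,0],[1,-28,0,-27,0],[1,-28,0,-27,0],[1,-14.7,0,-13.4,0],[1,0,20,0,0],[1,0,38,0,0]]' && python3 -m jog '[[1,0,38,0,0],[1,0,38,0,0],[1,0,30,0,0],[1,0,19,0,0],[1,0,0,0,0],[1,0,0,0,0]]'; python3 -c "
from h import *
brief();snap('side','s8',(270,100,440,360),2.3);snap('wrist','w10')"
```

```text
time_s: 19.92
position: [557.0, 94.5, 389.5]
ee_rot: [-0.491, 0.493, 0.509, -0.506]
wrist_force: [1.1, 1.5, -3.9]
finger_gap: 39.1
time_s: 20.42
position: [554.5, 96.1, 262.0]
ee_rot: [0.492, -0.491, -0.507, 0.51]
wrist_force: [0.2, 0.2, -2.3]
finger_gap: 39.1
t 20.42 tcp [554.5  96.1 262. ] grasp [553.9  95.9 107. ] gap 39.1 F [ 0.2  0.2 -2.3]
toolx [-0.034  0.999 -0.001] y [-0.004 -0.001 -1.   ] z [-0.999 -0.034  0.005]
```

View pics/s8.png

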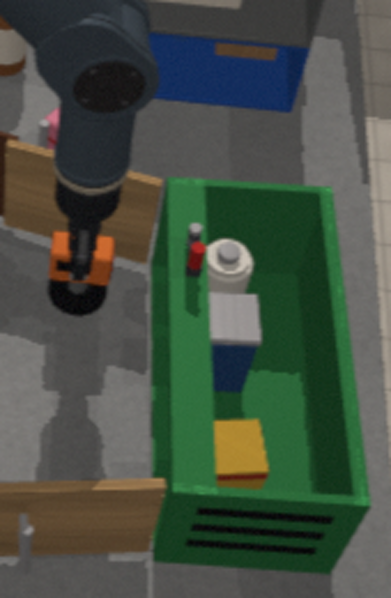

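View pics/w10.png

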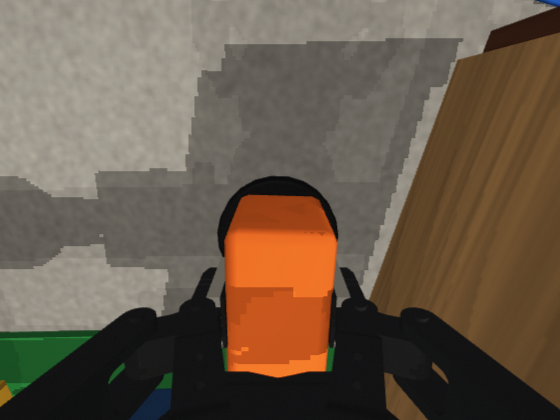

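```bash
python3 -c "
from h import *
for z in (20,30,37,44): print(z,onz('side',303.9,226,z).round(1))
cv2.imwrite('pics/s8b.png',cv2.resize(np.load('pics/s8.npz')['im'][180:260,270:350,::-1],None,fx=7,fy=7,interpolation=cv2.INTER_CUBIC))
s,T=st()
for n,P in [('foot bottom ctr',(555,96,29)),('foot near edge bottom',(555,58,29)),('foot L',(517,96,29)),('foot R',(593,96,29)),('nose',(595,97,99)),('headtop front right',(593,77,129)),('headtop back right',(517,75,129))]:
  q=proj('side',P);print(n,((q-[270,180])*7).round(0))
"
```

```text
20 [556.6 104.4  20. ]
30 [556.5  97.3  30. ]
37 [556.5  92.4  37. ]
44 [556.5  87.5  44. ]
foot bottom ctr [233. 326.]
foot near edge bottom [225. 400.]
foot L [144. 315.]
foot R [323. 336.]
nose [343. 236.]
headtop front right [341. 231.]
headtop back right [150. 214.]
```

View pics/s8b.png

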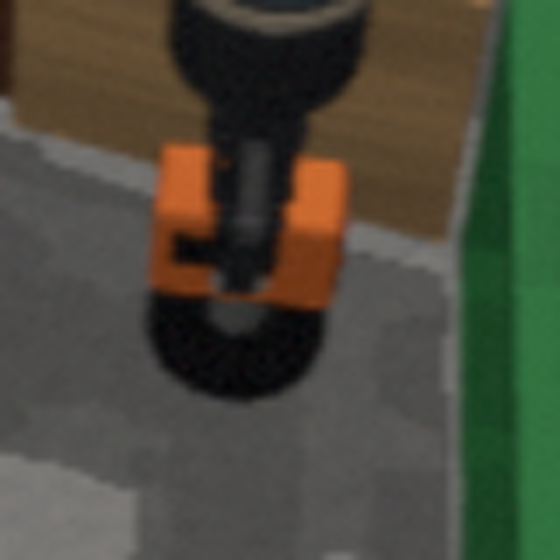

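```bash
for i in 1 2 3; do python3 -m jog '[[1,0,0,0,0],[1,0,0,0,0],[1,0,0,0,0],[1,0,0,0,0],[1,0,0,0,0],[1,0,0,0,0],[1,0,0,0,0],[1,0,0,0,0],[1,0,0,0,0]]'; done; python3 -c "
from h import *
brief()
# tea target
y=.12;L=np.array([711.6,-166]);o=L-140*np.array([np.cos(y),np.sin(y)]);print(o)
s,T=st();print((T[:3,:3].T@(np.r_[o,264.5]-T[:3,3])).round(1))
y=.08;L=np.array([706.8,11]);print(L-140*np.array([np.cos(y),np.sin(y)]))"
```

```text
time_s: 21.27
position: [555.2, 96.2, 263.7]
ee_rot: [0.491, -0.491, -0.508, 0.509]
wrist_force: [0.0, -0.6, -3.6]
finger_gap: 38.9
time_s: 22.02
position: [555.2, 96.1, 263.7]
ee_rot: [0.491, -0.491, -0.508, 0.509]
wrist_force: [-0.1, 0.1, -2.5]
finger_gap: 39.2
time_s: 22.77
position: [555.2, 96.2, 263.7]
ee_rot: [0.491, -0.491, -0.509, 0.509]
wrist_force: [0.4, -0.3, -2.2]
finger_gap: 39.1
t 22.77 tcp [555.2  96.2 263.7] grasp [555.2  96.2 108.7] gap 39.1 F [ 0.4 -0.3 -2.2]
toolx [-0.034  0.999 -0.   ] y [ 0. -0. -1.] z [-0.999 -0.034  0.   ]
[ 572.60679098 -182.75970902]
[-279.4   -0.8   -7.8]
[ 5.67247761e+02 -1.88057156e-01]
```

```bash
python3 -m jog '[[1,-20,0,-1,0],[1,-36,0,-1,0],[1,-36,0,-1,0],[1,-36,0,-1,0],[1,-36,0,-1,0],[1,-36,0,-1,0],[1,-36,0,-1,0],[1,-28,0,-0.8,0],[1,-15,-0.8,0,0],[1,0,0,0,-5]]' && python3 -m jog '[[1,0,0,0,0],[1,0,0,0,0],[1,0,0,0,0],[1,0,0,0,0]]'; python3 -c "
from h import *
brief();print(proj('side',(572,-183-38,31.5)),proj('side',(608,-199,131.5)));snap('side','s9',(270,100,440,360),2.3)"
```

```text
time_s: 23.6
position: [572.0, -187.3, 264.6]
ee_rot: [0.47, -0.471, -0.527, 0.529]
wrist_force: [0.1, -0.6, -2.1]
finger_gap: 39.0
time_s: 23.93
position: [572.8, -181.4, 264.5]
ee_rot: [-0.469, 0.469, 0.53, -0.529]
wrist_force: [-0.5, 0.1, -3.1]
finger_gap: 38.8
t 23.93 tcp [ 572.8 -181.4  264.5] grasp [ 572.7 -181.3  109.5] gap 38.8 F [-0.5  0.1 -3.1]
toolx [-0.121  0.993  0.   ] y [-0.  0. -1.] z [-0.993 -0.121  0.   ]
[299.05219229 326.22401675] [316.8382828  302.61829862]
```

View pics/s9.png

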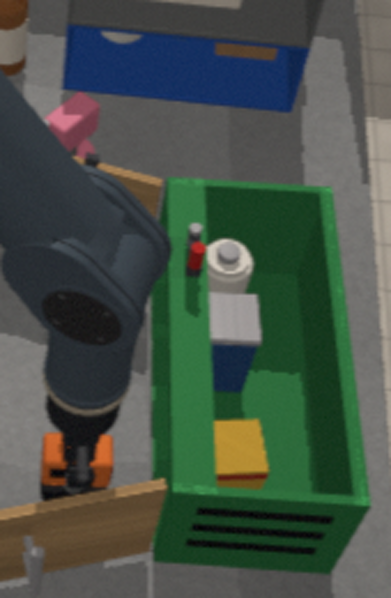

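```bash
for i in 1 2 3; do python3 -m jog '[[1,0,0,0,0],[1,0,0,0,0],[1,0,0,0,0],[1,0,0,0,0],[1,0,0,0,0],[1,0,0,0,0],[1,0,0,0,0],[1,0,0,0,0],[1,0,0,0,0]]' | grep -E 'force|gap'; done; python3 -c "
from h import *
brief();cv2.imwrite('pics/s9b.png',cv2.resize(np.load('pics/s9.npz')['im'][270:350,260:340,::-1],None,fx=7,fy=7,interpolation=cv2.INTER_CUBIC));snap('wrist','w11')
s,T=st();print((T[:3,:3].T@(np.r_[567.2,0,258.5]-T[:3,3])).round(1))"
```

```text
wrist_force: [-0.4, -0.4, -3.0]
finger_gap: 39.1
wrist_force: [0.1, -0.4, -2.7]
finger_gap: 38.7
wrist_force: [0.5, 0.4, -3.1]
finger_gap: 38.8
t 26.23 tcp [ 572.6 -182.4  264.5] grasp [ 572.6 -182.4  109.5] gap 38.8 F [ 0.5  0.4 -3.1]
toolx [-0.121  0.993 -0.   ] y [-0. -0. -1.] z [-0.993 -0.121  0.   ]
[181.7   6.  -16.8]
```

View pics/s9b.png

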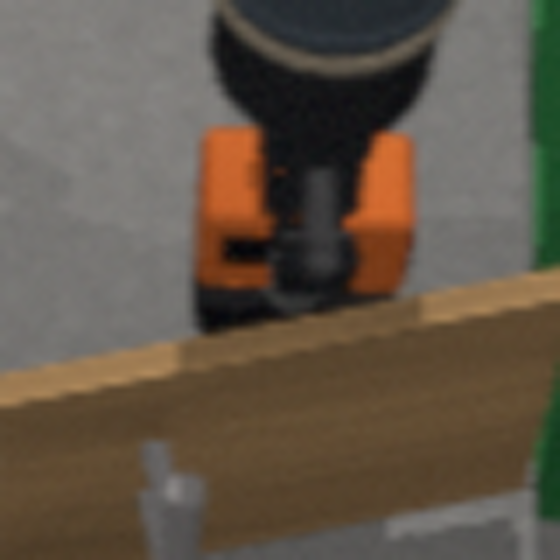

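View pics/w11.png

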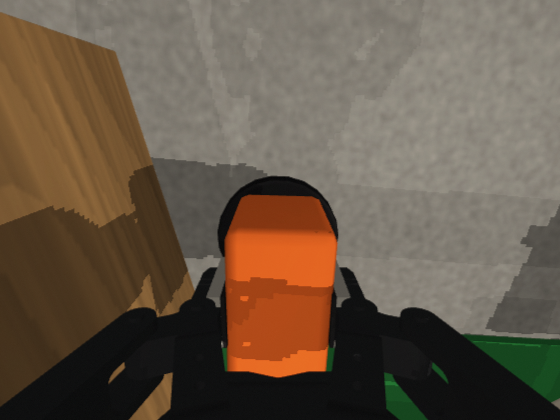

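```bash
python3 -m jog '[[1,18,0,-1.6,0],[1,36,1,-3.4,0],[1,36,1,-3.4,0],[1,36,1,-3.4,0],[1,32,1,-3,0],[1,18,2,-1.8,0],[1,0,0,0,0],[1,0,0,0,0],[1,0,0,0,0],[1,0,0,0,0]]'; python3 -c "
from h import *
brief();snap('wrist','w12')"; for i in 1 2 3; do python3 -m jog '[[1,0,0,0,0],[1,0,0,0,0],[1,0,0,0,0],[1,0,0,0,0],[1,0,0,0,0],[1,0,0,0,0],[1,0,0,0,0],[1,0,0,0,0],[1,0,0,0,0]]' | grep -E 'pos|force|gap'; done
```

```text
time_s: 27.12
position: [567.8, -7.1, 258.7]
ee_rot: [0.469, -0.469, -0.529, 0.529]
wrist_force: [-0.6, 0.3, -2.3]
finger_gap: 39.0
t 27.12 tcp [567.8  -7.1 258.7] grasp [567.8  -7.2 103.7] gap 39.0 F [-0.6  0.3 -2.3]
toolx [-0.119  0.993 -0.001] y [ 0.    -0.001 -1.   ] z [-0.993 -0.119 -0.   ]
position: [567.7, -5.6, 258.6]
wrist_force: [-0.3, 0.3, -3.0]
finger_gap: 39.4
position: [567.7, -5.7, 258.6]
wrist_force: [0.1, -0.1, -3.2]
finger_gap: 38.9
position: [567.7, -5.6, 258.5]
wrist_force: [0.5, -0.2, -4.1]
finger_gap: 39.5
```

```bash
python3 -c "
from h import *
im,_=snap('side','s10',(170,100,440,360),2.5);snap('scene','c1',(130,140,440,340),2.5)
brief()"
```

```text
t 29.52 tcp [567.8  -5.7 258.5] grasp [567.8  -5.7 103.5] gap 39.2 F [-0.5  1.  -3.4]
toolx [-0.121  0.993 -0.   ] y [ 0. -0. -1.] z [-0.993 -0.121 -0.   ]
```

View pics/s10.png

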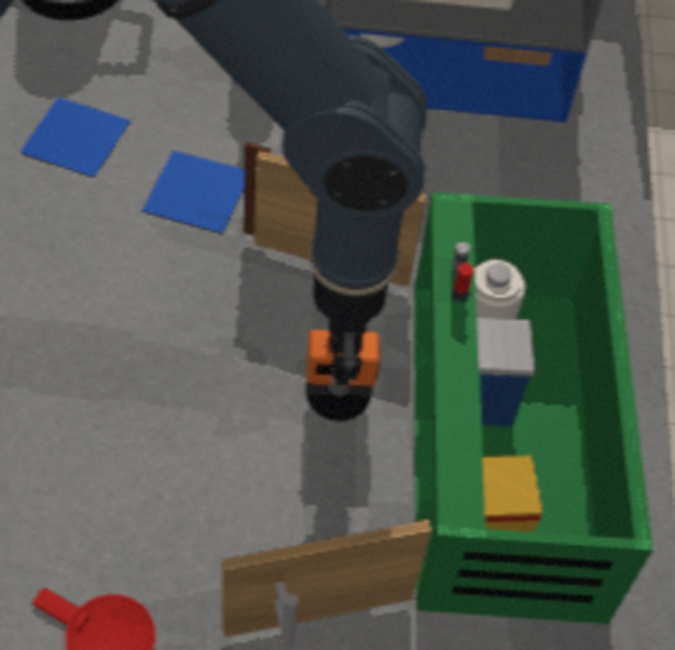

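View pics/c1.png

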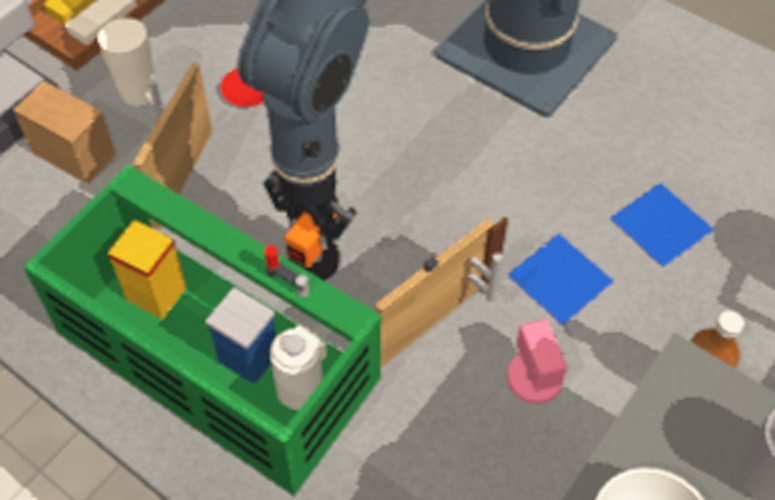

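```bash
python3 -c "
from h import *
print(onz('side',170+199/2.5,100+192.5/2.5,3),onz('scene',130+561/2.5,140+279/2.5,3))
s,T=st();print((T[:3,:3].T@(np.r_[361,289,445]-T[:3,3])).round(1))"
```

```text
[365.9958556  284.40769667   3.        ] [365.84385062 293.69981911   3.        ]
[ 317.6 -186.5  169.5]
```

```bash
python3 -m jog '[[1,0,-20,0,0],[1,0,-38,0,0],[1,0,-38,0,0],[1,0,-38,0,0],[1,0,-38,0,0],[1,0,-15,0,0],[1,17,0,9,0],[1,35,0,18.5,0],[1,35,0,18.5,0],[1,35,0,18.5,0]]' && python3 -m jog '[[1,35,0,18.5,0],[1,35,0,18.5,0],[1,35,0,18.5,0],[1,35,0,18.5,0],[1,35,0,18.5,0],[1,20,0,10.5,0],[1,0,0,0,0],[1,0,0,0,0],[1,0,0,0,0]]'; python3 -c "
from h import *
brief();s,T=st();print((T[:3,:3].T@(np.r_[363,289,237]-T[:3,3])).round(1));snap('wrist','w13')"
```

```text
time_s: 30.35
position: [487.7, 108.3, 445.6]
ee_rot: [-0.469, 0.469, 0.529, -0.529]
wrist_force: [0.7, 1.2, -2.5]
finger_gap: 38.9
time_s: 31.1
position: [363.3, 288.0, 445.5]
ee_rot: [0.469, -0.469, -0.529, 0.529]
wrist_force: [0.1, -0.3, -2.5]
finger_gap: 39.1
t 31.1 tcp [363.3 288.  445.5] grasp [363.4 287.8 290.5] gap 39.1 F [ 0.1 -0.3 -2.5]
toolx [-0.121  0.993 -0.001] y [ 0.    -0.001 -1.   ] z [-0.993 -0.121 -0.   ]
[1.200e+00 2.085e+02 2.000e-01]
```

View pics/w13.png

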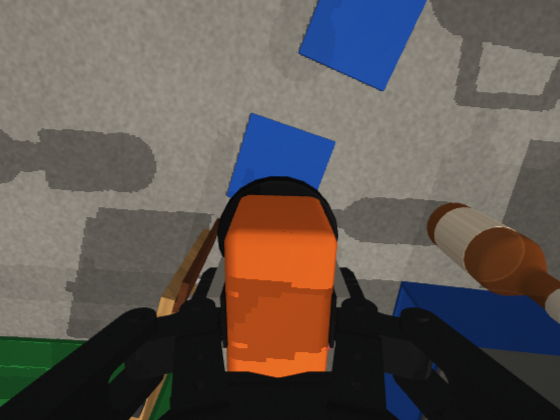

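```bash
python3 -c "
from h import *
p=(eyes.camera_params('wrist'),np.load('pics/w13.npz')['W'])
B=onz('wrist',250,113,3,p);A=onz('wrist',335,143,3,p);e=(A-B)[:2];print(A,B,np.linalg.norm(e));n=np.array([e[1],-e[0]])/np.linalg.norm(e);print((A+B)[:2]/2+55*n)"
python3 -m jog '[[1,1,30,0,0],[1,0,38,0,0],[1,0,38,0,0],[1,0,38,0,0],[1,0,38,0,0],[1,0,15,0,0],[1,0,7,0,0],[1,0,0,0,0],[1,0,0,0,0]]'; python3 -c "
from h import *
brief()"
```

```text
[320.09126065 353.52834913   3.        ] [297.36173109 245.7896279    3.        ] 110.11023370519858
[362.54192672 288.30560125]
time_s: 31.9
position: [363.7, 289.4, 242.2]
ee_rot: [-0.469, 0.469, 0.529, -0.529]
wrist_force: [-0.4, 0.5, -2.9]
finger_gap: 39.3
t 31.9 tcp [363.7 289.4 242.2] grasp [363.8 289.4  87.2] gap 39.3 F [-0.4  0.5 -2.9]
toolx [-0.12   0.993  0.   ] y [ 0.001  0.    -1.   ] z [-0.993 -0.12  -0.001]
```

Mat centre (362.5, 288.3) agrees. Lower the last few mm gently.

```bash
python3 -m jog '[[1,-1,2,1,0],[1,0,2,0,0],[1,0,1.5,0,0],[1,0,0,0,0],[1,0,0,0,0]]'; python3 -c "
from h import *
brief()"
```

```text
time_s: 32.32
position: [362.1, 288.6, 236.5]
ee_rot: [-0.469, 0.469, 0.53, -0.529]
wrist_force: [0.1, -0.5, -0.0]
finger_gap: 38.9
t 32.32 tcp [362.1 288.6 236.5] grasp [362.2 288.7  81.5] gap 38.9 F [ 0.1 -0.5 -0. ]
toolx [-0.121  0.993  0.   ] y [ 0.001  0.    -1.   ] z [-0.993 -0.121 -0.001]
```

```bash
python3 -m jog '[[0.3,0,0,0,0],[0,0,0,0,0],[0,0,0,0,0],[0,0,0,0,0],[0,0,0,0,0],[0,0,0,0,0],[0,0,-20,0,0],[0,0,-40,0,0],[0,0,-40,0,0],[0,0,-40,0,0]]' && python3 -m jog '[[0,0,-40,0,0],[0,0,0,0,0],[0,0,0,0,0]]'; python3 -c "
from h import *
brief();snap('wrist','w14');snap('side','s11',(170,100,440,360),2.5)"
```

```text
time_s: 33.15
position: [361.6, 288.2, 377.6]
ee_rot: [0.469, -0.469, -0.529, 0.53]
wrist_force: [0.5, 0.7, -0.4]
finger_gap: 85.2
time_s: 33.4
position: [362.2, 288.7, 418.3]
ee_rot: [-0.469, 0.469, 0.531, -0.528]
wrist_force: [0.3, 0.1, -1.1]
finger_gap: 85.0
t 33.4 tcp [362.2 288.7 418.3] grasp [362.8 289.3 263.3] gap 85.0 F [ 0.3  0.1 -1.1]
toolx [-0.121  0.993  0.003] y [ 0.004  0.003 -1.   ] z [-0.993 -0.121 -0.004]
```

View pics/w14.png

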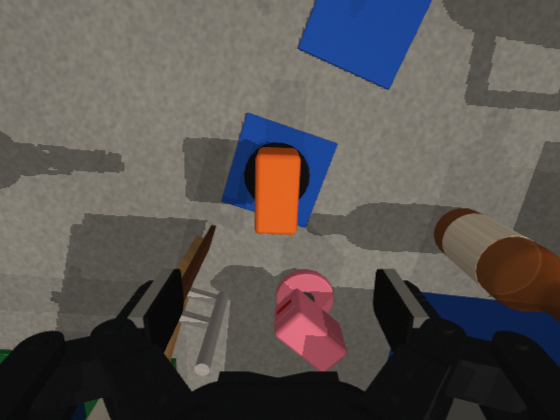

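View pics/s11.png

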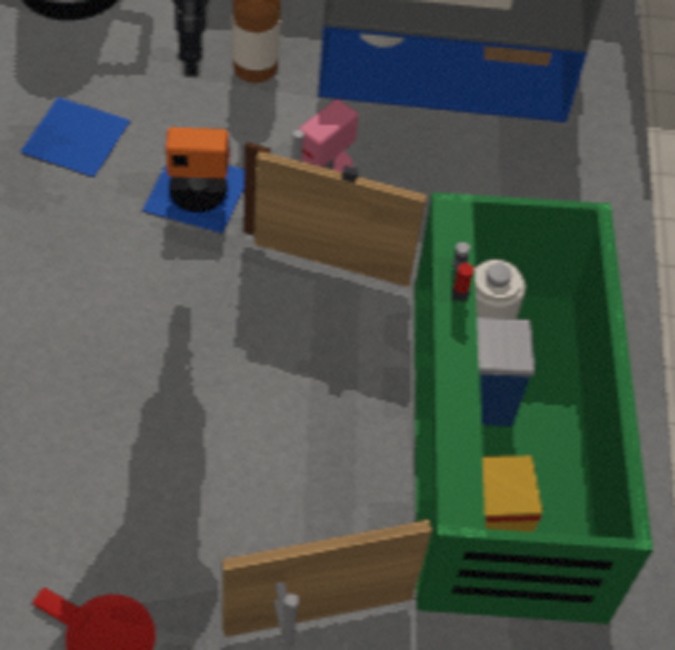

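```bash
python3 -c "
from h import *
P=onz('side',170+291/2.5,100+601/2.5,178);print(P)
H=np.array([666.4,-233]);d=P[:2]-H;print(np.linalg.norm(d),np.degrees(np.arctan2(d[1],d[0]))%360-111.1)
P=onz('side',170+297/2.5,100+134/2.5,178);print(P)
d=P[:2]-[642.5,166.3];print(np.linalg.norm(d),-102.2-np.degrees(np.arctan2(d[1],d[0]))+360)
"
```

```text
[ 544.56184235 -326.0320186   178.        ]
153.29544397858064 106.26428435719632
[489.95471307 242.03908576 178.        ]
170.31286996680137 104.20450420314762
```

```bash
python3 -m jog '[[0.2,0,0,0,6.9],[0.2,-36,0,-10.8,0],[0.2,-36,0,-10.8,0],[0.2,-36,0,-10.8,0],[0.2,-36,0,-10.8,0],[0.2,-36,0,-10.8,0],[0.2,-36,0,-10.8,0],[0.2,-36,0,-10.8,0],[0.2,-36,0,-10.8,0],[0.2,-36,0,-10.8,0]]' && python3 -m jog '[[0.2,-36,0,-10.8,0],[0.2,-36,0,-10.8,0],[0.2,-36,0,-10.8,0],[0.2,-36,0,-10.8,0],[0.2,-36,0,-10.8,0],[0.2,-36,0,-10.8,0],[0.2,-36,0,-10.8,0],[0.2,0,0,0,0],[0.2,0,0,0,0],[0.2,0,0,0,0]]'; python3 -c "
from h import *
brief();print(delta([545,-326,158]));snap('wrist','w15')"
```

```text
time_s: 34.33
position: [459.4, -37.1, 414.5]
ee_rot: [0.5, -0.499, -0.5, 0.501]
wrist_force: [0.4, 0.4, 0.2]
finger_gap: 68.5
time_s: 35.17
position: [535.4, -286.9, 414.1]
ee_rot: [0.501, -0.499, -0.5, 0.501]
wrist_force: [0.7, -0.1, 0.1]
finger_gap: 67.9
t 35.17 tcp [ 535.4 -286.9  414.1] grasp [ 534.9 -286.6  259.1] gap 67.9 F [ 0.7 -0.1  0.1]
toolx [-0.001  1.     0.002] y [-0.003  0.002 -1.   ] z [-1.    -0.001  0.003]
[-39.6 101.  -10.4]
```

View pics/w15.png

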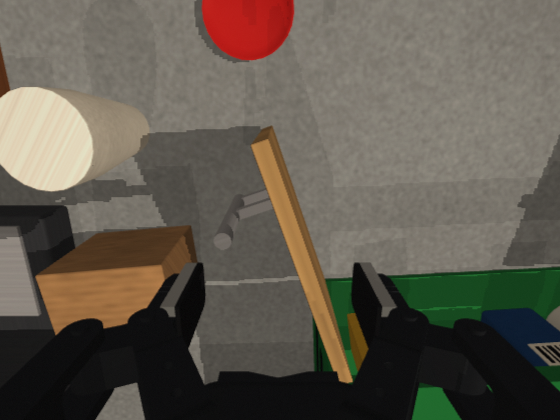

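```bash
python3 -c "
from h import *
p=(eyes.camera_params('wrist'),np.load('pics/w15.npz')['W']);print(onz('wrist',223,241,178,p))"
python3 -m jog '[[0.6,-39,0,-9,0],[0.6,0,0,0,0],[0.6,0,0,0,0]]';python3 -c "
from h import *
brief();snap('wrist','w16');print(delta([545,-326,158]))"
```

```text
[ 543.34550809 -324.193525    178.        ]
time_s: 35.47
position: [544.4, -326.5, 415.5]
ee_rot: [0.5, -0.5, -0.5, 0.5]
wrist_force: [0.1, 1.2, 0.3]
finger_gap: 34.4
t 35.47 tcp [ 544.4 -326.5  415.5] grasp [ 544.2 -326.5  260.5] gap 34.4 F [0.1 1.2 0.3]
toolx [-0.001  1.    -0.   ] y [-0.001 -0.    -1.   ] z [-1.    -0.001  0.001]
[ -0.9 102.5  -0.6]
```

View pics/w16.png

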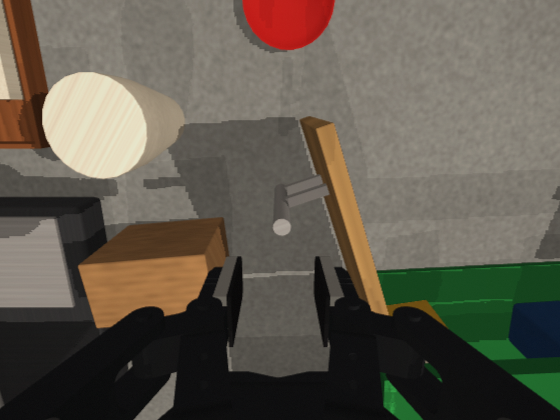

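```bash
python3 -m jog '[[0.6,1,35,0,0],[0.6,0,35,0,0],[0.6,0,32,0,0],[1,0,0,0,0],[1,0,0,0,0],[1,0,0,0,0],[1,0,0,0,0],[1,0,0,0,0]]' 40; python3 -c "
from h import *
brief()
a=np.radians(111.1+np.linspace(106,0,13));P=152*np.c_[np.cos(a),np.sin(a)]+[666.4,-233];print(P[0])
d=np.diff(P,axis=0);print(np.round(np.c_[d[:,1],-d[:,0]],1).tolist())"
```

```text
time_s: 36.18
position: [544.6, -323.9, 313.7]
ee_rot: [-0.5, 0.499, 0.501, -0.5]
wrist_force: [3.0, 4.3, -23.1]
finger_gap: 10.8
t 36.18 tcp [ 544.6 -323.9  313.7] grasp [ 544.4 -323.5  158.7] gap 10.8 F [  3.    4.3 -23.1]
toolx [-0.003  1.     0.002] y [-0.001  0.002 -1.   ] z [-1.    -0.003  0.001]
[ 545.16724282 -324.68761414]
[[19.7, 12.6], [21.4, 9.5], [22.6, 6.1], [23.3, 2.5], [23.4, -1.1], [22.9, -4.7], [22.0, -8.1], [20.4, -11.4], [18.5, -14.4], [16.0, -17.1], [13.2, -19.3], [10.1, -21.1]]
```

```bash
python3 -m jog '[[1,20,0,12.6,0],[1,21,0,9.5,0],[1,22.6,0,6,0],[1,23.3,0,2.5,0],[1,23.4,0,-1,0],[1,23,0,-4.7,0],[1,22,0,-8,0],[1,20.4,0,-11.4,0],[1,18.5,0,-14.4,0],[1,16,0,-17,0]]' && python3 -m jog '[[1,13,0,-19,0],[1,10,0,-21,0],[1,0,0,-1,0],[1,0,0,0,0],[1,0,0,0,0]]'; python3 -c "
from h import *
brief()
snap('side','s12',(170,100,440,360),2.5)"
```

```text
time_s: 37.02
position: [569.9, -114.9, 315.4]
ee_rot: [-0.5, 0.5, 0.5, -0.5]
wrist_force: [-0.8, -5.7, -13.7]
finger_gap: 10.4
time_s: 37.43
position: [611.6, -91.6, 315.6]
ee_rot: [-0.499, 0.5, 0.501, -0.5]
wrist_force: [-1.1, 5.4, -0.9]
finger_gap: 10.3
t 37.43 tcp [611.6 -91.6 315.6] grasp [612.  -91.5 160.6] gap 10.3 F [-1.1  5.4 -0.9]
toolx [-0.002  1.     0.001] y [ 0.003  0.001 -1.   ] z [-1.    -0.002 -0.003]
```

View pics/s12.png

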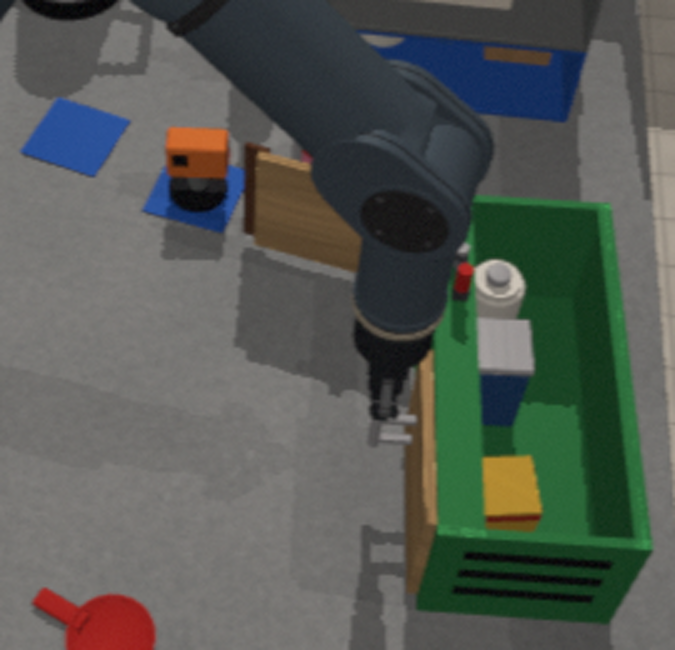

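```bash
python3 -m jog '[[1,0,0,-2,0],[1,0,0,-1,0],[1,0,0,0,0],[1,0,0,0,0]]'; python3 -m jog '[[0.6,0,0,0,0],[0.6,0,0,0,0],[0.6,0,0,0,0],[0.6,0,-35,0,0],[0.6,0,-38,0,0],[0.6,0,-34,0,0],[0.6,0,0,0,0],[0.6,0,0,0,0]]';python3 -c "
from h import *
brief()
snap('side','s13',(170,100,440,360),2.5)
print(delta([490,242,260]))"
```

```text
time_s: 37.82
position: [613.4, -91.3, 315.5]
ee_rot: [-0.5, 0.499, 0.501, -0.5]
wrist_force: [-7.1, 6.8, 5.8]
finger_gap: 11.0
time_s: 38.48
position: [614.5, -92.9, 423.9]
ee_rot: [-0.498, 0.502, 0.501, -0.499]
wrist_force: [-0.3, -0.6, 0.5]
finger_gap: 34.2
t 38.48 tcp [614.5 -92.9 423.9] grasp [615.4 -93.1 268.9] gap 34.2 F [-0.3 -0.6  0.5]
toolx [-0.     1.    -0.001] y [ 0.006 -0.001 -1.   ] z [-1.    -0.    -0.006]
[334.7   6.5 124.3]
```

```bash
python3 -m jog '[[0.6,20,0,7,0],[0.6,37,0,13.5,0],[0.6,37,0,13.5,0],[0.6,37,0,13.5,0],[0.6,37,0,13.5,0],[0.6,37,0,13.5,0],[0.6,37,0,13.5,0],[0.6,37,0,13.5,0],[0.6,37,0,13.5,0],[0.6,21,0,9,0]]' && python3 -m jog '[[0.6,0,0,0,0],[0.6,0,0,0,0],[0.6,0,0,0,0]]';python3 -c "
from h import *
brief()
snap('wrist','w17')
print(delta([490,244,158]))"
```

```text
time_s: 39.37
position: [487.6, 249.0, 419.7]
ee_rot: [0.499, -0.498, -0.501, 0.502]
wrist_force: [-0.3, 0.3, 0.3]
finger_gap: 34.3
time_s: 39.62
position: [490.0, 243.9, 420.2]
ee_rot: [0.5, -0.5, -0.499, 0.501]
wrist_force: [0.0, -1.3, -0.1]
finger_gap: 34.2
t 39.62 tcp [490.  243.9 420.2] grasp [489.8 243.7 265.2] gap 34.2 F [ 0.  -1.3 -0.1]
toolx [-0.     1.    -0.002] y [-0.001 -0.002 -1.   ] z [-1.    -0.     0.001]
[9.000e-01 1.074e+02 1.000e-01]
```

View pics/w17.png

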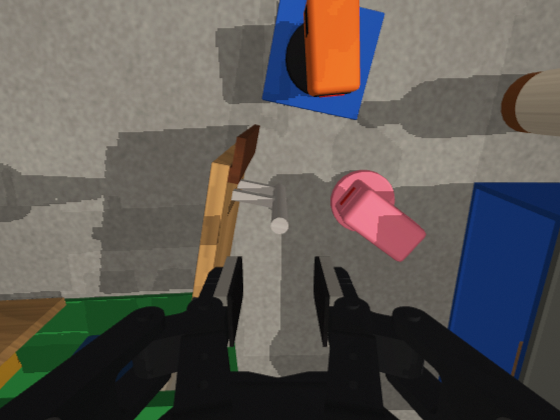

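View pics/s13.png

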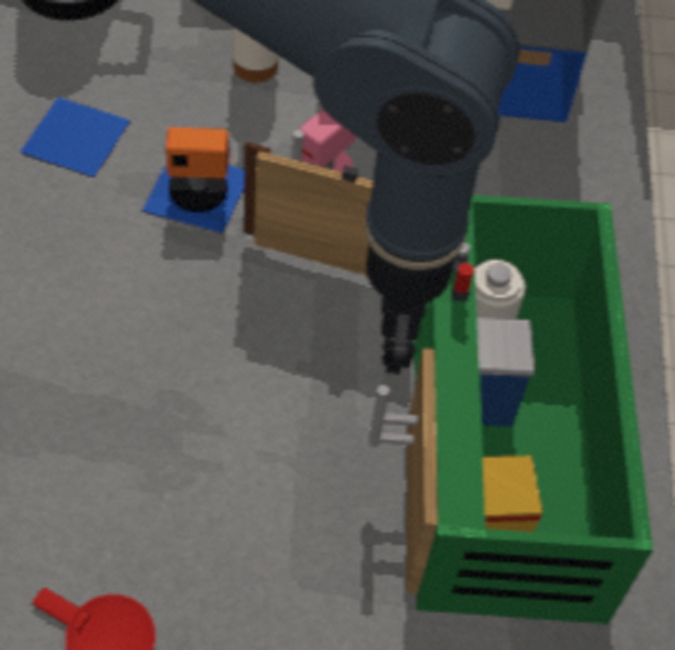

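```bash
python3 -m jog '[[0.6,1,36,0,0],[0.6,0,36,0,0],[0.6,0,33,0,0],[1,0,0,0,0],[1,0,0,0,0],[1,0,0,0,0],[1,0,0,0,0],[1,0,0,0,0]]' 40 && python3 -m jog '[[1,-24,0,9.7,0],[1,-25.2,0,6,0],[1,-25.8,0,2,0],[1,-25.8,0,-2,0],[1,-25.3,0,-5.7,0],[1,-24,0,-9.5,0],[1,-22.4,0,-13,0],[1,-20.2,0,-16.2,0],[1,-17.5,0,-19,0],[1,-14.4,0,-21.5,0]]' && python3 -m jog '[[1,-11,0,-23.5,0],[1,-7.4,0,-25,0],[1,0,0,-2,0],[1,0,0,0,0],[1,0,0,0,0],[1,0,0,0,0]]';python3 -c "
from h import *
brief()
snap('side','s14',(170,100,440,360),2.5)"
```

```text
time_s: 40.33
position: [489.7, 244.4, 315.4]
ee_rot: [0.5, -0.5, -0.499, 0.501]
wrist_force: [3.8, -1.6, -31.0]
finger_gap: 10.7
time_s: 41.17
position: [558.5, 18.5, 317.3]
ee_rot: [0.501, -0.5, -0.499, 0.501]
wrist_force: [-2.5, 1.0, -13.2]
finger_gap: 10.4
time_s: 41.67
position: [609.5, -0.0, 317.6]
ee_rot: [-0.499, 0.502, 0.499, -0.5]
wrist_force: [-1.4, -9.1, -10.3]
finger_gap: 10.8
t 41.67 tcp [609.5  -0.  317.6] grasp [ 6.096e+02 -6.000e-01  1.626e+02] gap 10.8 F [ -1.4  -9.1 -10.3]
toolx [ 0.002  1.    -0.004] y [ 0.001 -0.004 -1.   ] z [-1.     0.002 -0.001]
```

View pics/s14.png

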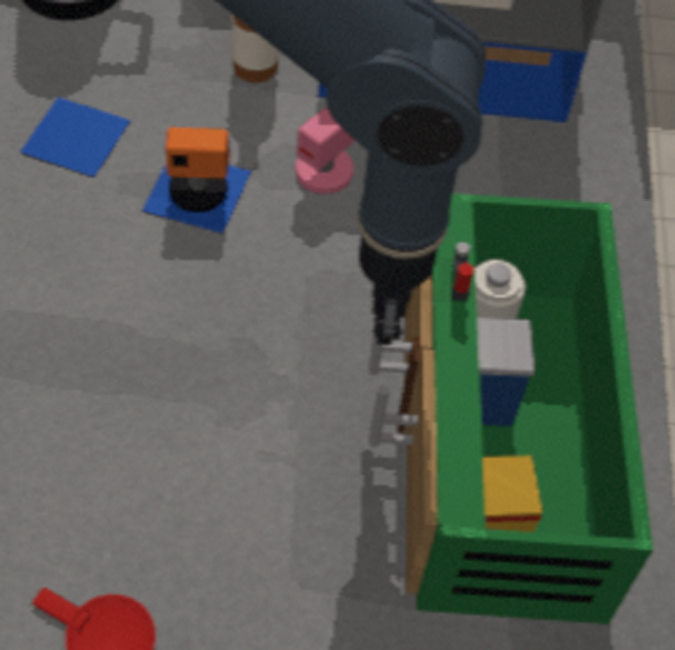

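```bash
python3 -m jog '[[1,-1,0,-2,0],[1,0,0,-2,0],[1,0,0,0,0],[1,0,0,0,0]]'; python3 -c "
from h import *
brief()"
```

```text
time_s: 42.05
position: [612.0, -0.6, 317.5]
ee_rot: [0.5, -0.5, -0.498, 0.501]
wrist_force: [-8.3, -7.0, -3.8]
finger_gap: 10.9
t 42.05 tcp [ 6.120e+02 -6.000e-01  3.175e+02] grasp [611.5  -1.  162.5] gap 10.9 F [-8.3 -7.  -3.8]
toolx [ 0.002  1.    -0.003] y [-0.003 -0.003 -1.   ] z [-1.     0.002  0.003]
```

```bash
python3 -m jog '[[0.6,0,0,0,0],[0.6,0,0,0,0],[0.6,0,0,0,0],[0.6,0,-35,0,0],[0.6,0,-38,0,0],[0.5,0,-40,0,0],[0.5,15,-20,-32,0],[0.5,16,0,-38,0],[0.5,0,0,0,0],[0.5,0,0,0,0]]'; python3 -c "
from h import *
brief()
print(onz('side',170+463/2.5,100+267/2.5,232))
snap('side','s15',(300,130,440,360),2.6);snap('wrist','w18');print(delta([683,31,226]))"
```

```text
time_s: 42.88
position: [685.0, 35.0, 449.1]
ee_rot: [-0.499, 0.499, 0.501, -0.5]
wrist_force: [-0.3, -0.6, -0.7]
finger_gap: 42.8
t 42.88 tcp [685.   35.  449.1] grasp [685.2  35.1 294.1] gap 42.8 F [-0.3 -0.6 -0.7]
toolx [-0.004  1.     0.001] y [ 0.001  0.001 -1.   ] z [-1.    -0.004 -0.001]
[680.74459303  32.62150519 232.        ]
[-1.9 68.2  0.4]
```

View pics/w18.png

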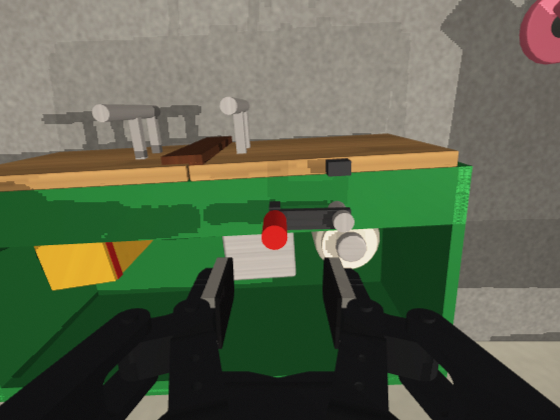

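View pics/s15.png

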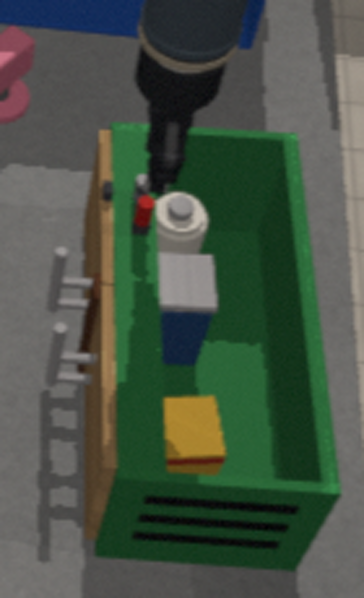

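```bash
python3 -m jog '[[0.5,-2,20,1,0],[0.5,0,0,0,0],[0.5,0,0,0,0]]'; python3 -c "
from h import *
brief();im,p=snap('wrist','w19');h=cv2.cvtColor(im,cv2.COLOR_RGB2HSV);m=(((h[...,0]<6)|(h[...,0]>174))&(h[...,1]>180)&(h[...,2]>150));m[:, :200]=0;m[:,400:]=0;m[:180]=0;v,u=np.nonzero(m);print(u.min(),u.max(),v.min(),v.max());print(onz('wrist',(u.min()+u.max())/2,v.max()-(u.max()-u.min())/2,232,p));print(delta([682,31,225]))"
```

```text
time_s: 43.23
position: [681.8, 30.5, 428.9]
ee_rot: [0.5, -0.5, -0.5, 0.501]
wrist_force: [0.0, 0.5, 0.7]
finger_gap: 42.7
t 43.23 tcp [681.8  30.5 428.9] grasp [681.5  30.4 273.9] gap 42.7 F [0.  0.5 0.7]
toolx [-0.  1. -0.] y [-0.002 -0.    -1.   ] z [-1.    -0.     0.002]
266 293 243 268
[681.80584079  30.6404854  232.        ]
[ 0.4 49.7  0.2]
```

```bash
python3 -m jog '[[0.5,0,25,0,0],[0.5,0,22,0,0],[0.5,0,0,0,0],[1,0,0,0,0],[1,0,0,0,0],[1,0,0,0,0],[1,0,0,0,0],[1,0,0,0,0]]' 30 && python3 -m jog '[[1,1.6,0,11.5,0],[1,4.4,0,11,0],[1,7,0,9.4,0],[1,9,0,7.5,0],[1,10.6,0,5,0],[1,11.5,0,2,0],[1,2,0,0,0],[1,0,0,0,0],[1,0,0,0,0]]'; python3 -c "
from h import *
brief()"
```

```text
time_s: 43.95
position: [683.1, 31.2, 384.0]
ee_rot: [-0.499, 0.5, 0.501, -0.499]
wrist_force: [-0.2, 0.4, 5.7]
finger_gap: 14.4
time_s: 44.7
position: [634.0, 76.0, 383.4]
ee_rot: [0.501, -0.499, -0.498, 0.502]
wrist_force: [-16.8, -3.1, 15.2]
finger_gap: 14.7
t 44.7 tcp [634.   76.  383.4] grasp [633.2  75.8 228.4] gap 14.7 F [-16.8  -3.1  15.2]
toolx [-0.     1.    -0.001] y [-0.005 -0.001 -1.   ] z [-1.    -0.     0.005]
```

```bash
python3 -m jog '[[0.5,0,0,0,0],[0.5,0,0,0,0],[0.5,0,0,0,0],[0.5,0,-30,0,0],[0.5,0,-40,0,0],[0.3,0,-40,20,0],[0.3,0,0,40,0],[0.3,0,0,40,0],[0.3,0,0,40,0],[0.3,0,0,0,0]]';python3 -c "
from h import *
brief();snap('side','s16',(170,130,440,360),2.6);snap('scene','c2',(130,190,440,340),2.5);snap('wrist','w20')"
```

```text
time_s: 45.53
position: [491.2, 76.4, 489.2]
ee_rot: [0.501, -0.498, -0.499, 0.502]
wrist_force: [0.9, 0.5, 0.2]
finger_gap: 59.8
t 45.53 tcp [491.2  76.4 489.2] grasp [490.5  76.5 334.2] gap 59.8 F [0.9 0.5 0.2]
toolx [-0.002  1.     0.   ] y [-0.005  0.    -1.   ] z [-1.    -0.002  0.005]
```

View pics/s16.png

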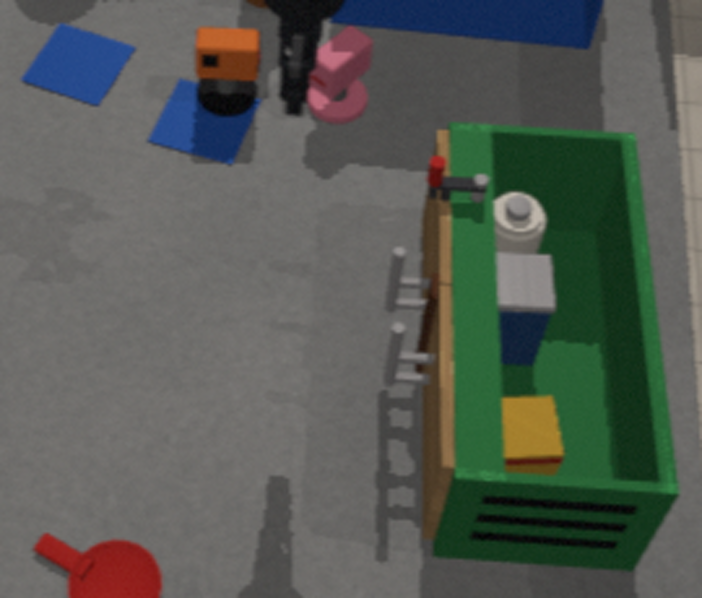

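View pics/c2.png

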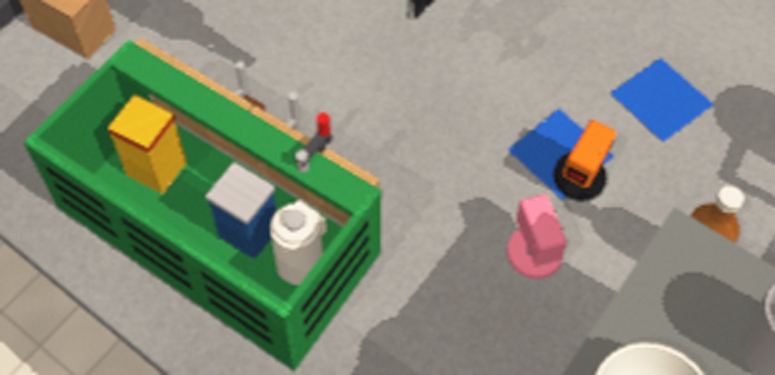

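View pics/w20.png

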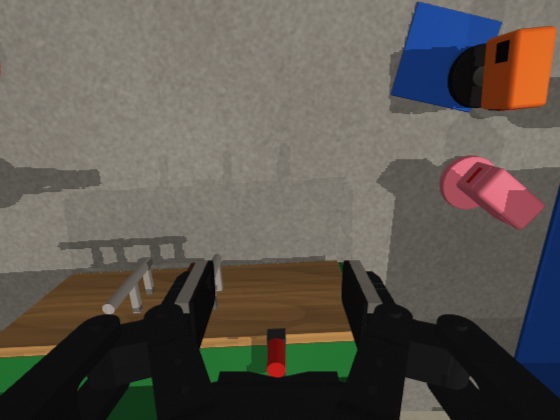

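```bash
python3 -c "
from h import *
print(onz('side',257.7,167.3,9))"
python3 -m jog '[[0,35,0,16,0],[0,35,0,16,0],[0,35,0,16,0],[0,35,0,16,0],[0,35,0,16,0],[0,35,0,16,0],[0,35,0,14,0],[0,0,0,0,0],[0,0,0,0,0],[0,0,0,0,0]]';python3 -c "
from h import *
brief();snap('wrist','w21')"
```

```text
[386.80089085 323.87681243   9.        ]
time_s: 46.52
position: [388.4, 322.0, 489.0]
ee_rot: [0.5, -0.5, -0.5, 0.5]
wrist_force: [-0.1, -0.2, 0.6]
finger_gap: 85.5
t 46.52 tcp [388.4 322.  489. ] grasp [388.5 321.9 334. ] gap 85.5 F [-0.1 -0.2  0.6]
toolx [-0.001  1.    -0.001] y [ 0.    -0.001 -1.   ] z [-1.    -0.001 -0.   ]
```

View pics/w21.png

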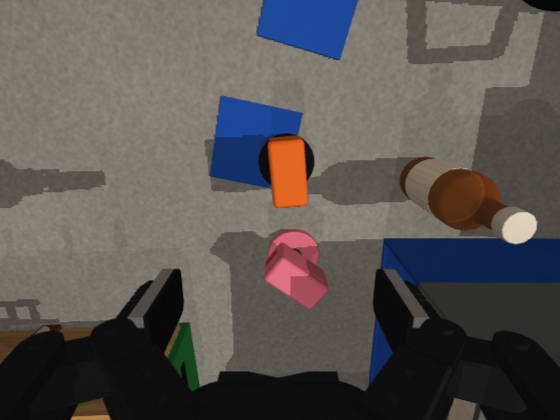

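```bash
python3 -c "
from h import *
d=np.load('pics/w21.npz');p=(eyes.camera_params('wrist'),d['W']);im=d['im']
h=cv2.cvtColor(im,cv2.COLOR_RGB2HSV)
m=(h[...,0]>5)&(h[...,0]<16)&(h[...,1]>215)&(h[...,2]>190);m[:100]=0;m[230:]=0;m[:,:230]=0;m[:,330:]=0
v,u=np.nonzero(m);r=cv2.minAreaRect(np.c_[u,v].astype(np.float32));b=cv2.boxPoints(r)
W=np.array([onz('wrist',*q,103,p) for q in b]);print(b.round(1).tolist(),W.round(1).tolist(),W.mean(0).round(1))
a=(W[1]+W[0])/2-(W[2]+W[3])/2;c=(W[1]+W[2])/2-(W[0]+W[3])/2;print(np.linalg.norm(a),np.linalg.norm(c));a=a if np.linalg.norm(a)>np.linalg.norm(c) else c;a=a*np.sign(a[0]);print('yaw deg',np.degrees(np.arctan2(a[1],a[0])))
C=W.mean(0);print(delta([C[0],C[1],80]))
B=onz('wrist',221,96,3,p);A=onz('wrist',302,115,3,p);e=(A-B)[:2];n=np.array([e[1],-e[0]])/np.linalg.norm(e);print('mat',(A+B)[:2]/2+55*n)
cv2.imwrite('pics/w21b.png',cv2.resize(im[80:230,190:350,::-1],None,fx=4,fy=4,interpolation=cv2.INTER_CUBIC))"
```

```text
[[269.3999938964844, 142.3000030517578], [302.70001220703125, 139.3000030517578], [308.6000061035156, 204.5], [275.29998779296875, 207.5]] [[346.9, 312.4, 103.0], [343.7, 347.8, 103.0], [416.0, 356.2, 103.0], [419.6, 318.6, 103.0]] [381.5 333.8 103. ]
72.86409383041833 36.6465416865165
yaw deg 5.762246237197794
[ 12.7 254.1   7.2]
mat [362.98482151 288.36681669]
```

View pics/w21b.png

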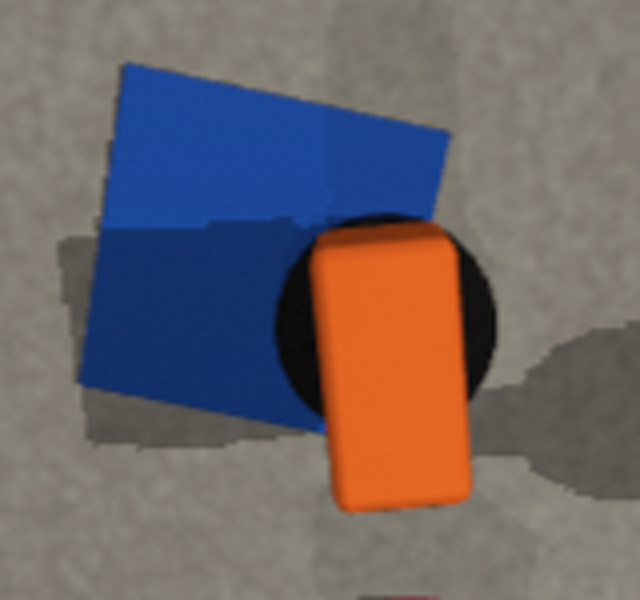

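```bash
python3 -c "
from h import *
print(onz('side',272,124,0))"
python3 -m jog '[[0,0,0,0,-6],[0,0,0,0,0],[0,0,0,0,0]]'>/dev/null;python3 -c "
from h import *
brief();print(delta([381.5,333.8,80]))"
```

```text
[407.15949808 537.95156353   0.        ]
t 46.82 tcp [388.3 320.8 489.4] grasp [388.3 320.8 334.4] gap 85.3 F [ 0.8 -0.1  0.1]
toolx [-0.101  0.995 -0.   ] y [ 0. -0. -1.] z [-0.995 -0.101 -0.   ]
[ 13.6 254.4   5.5]
```

```bash
python3 -m jog '[[0,13.6,20,5.5,0],[0,0,38,0,0],[0,0,38,0,0],[0,0,38,0,0],[0,0,38,0,0],[0,0,35,0,0],[0,0,30,0,0],[0,0,17,0,0],[0,0,0,0,0],[0,0,0,0,0]]' && python3 -m jog '[[0.4,0,0,0,0],[0.6,0,0,0,0],[1,0,0,0,0],[1,0,0,0,0],[1,0,0,0,0],[1,0,0,0,0],[1,0,0,0,0],[1,0,-8,0,0],[1,0,-12,0,0],[1,0,0,0,0]]' 60;python3 -c "
from h import *
brief();s,T=st();print((T[:3,:3].T@(np.r_[363,288.4,T[2,3]]-T[:3,3])).round(1));snap('side','s17',(170,100,330,220),4);snap('wrist','w22')"
```

```text
time_s: 47.65
position: [380.8, 334.4, 235.0]
ee_rot: [0.473, -0.474, -0.524, 0.526]
wrist_force: [0.3, 0.1, 0.4]
finger_gap: 85.7
time_s: 48.48
position: [380.8, 335.1, 257.3]
ee_rot: [-0.473, 0.473, 0.527, -0.525]
wrist_force: [0.7, 0.9, -3.2]
finger_gap: 39.4
t 48.48 tcp [380.8 335.1 257.3] grasp [381.  335.4 102.3] gap 39.4 F [ 0.7  0.9 -3.2]
toolx [-0.106  0.994  0.002] y [ 0.002  0.002 -1.   ] z [-0.994 -0.106 -0.002]
[-44.6  -0.1  22.6]
```

View pics/s17.png

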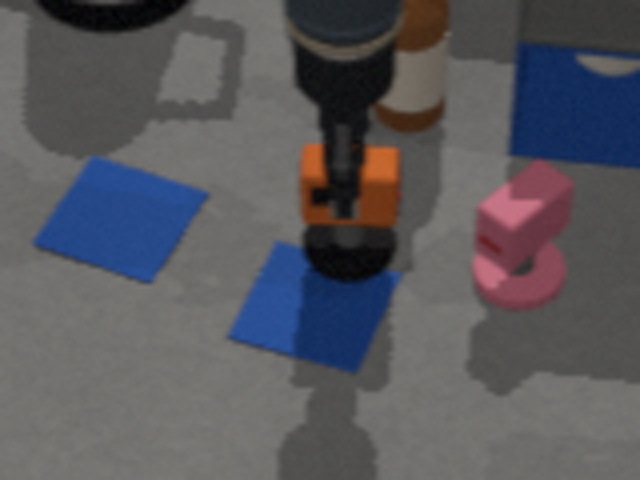

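View pics/w22.png

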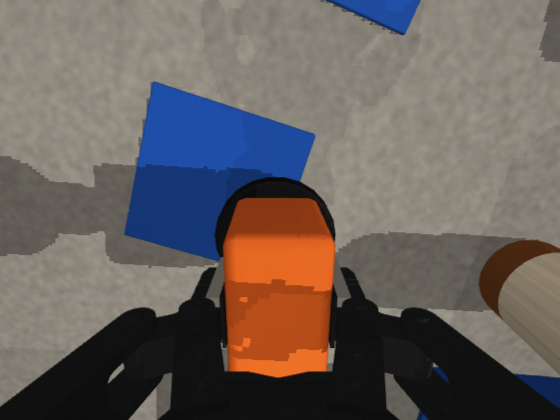

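```bash
python3 -m jog '[[1,-22,0,11,0],[1,-22.6,0,11.6,0],[1,0,0,0,0],[1,0,8,0,0],[1,0,7,0,0],[1,0,2,0,0],[1,0,0,0,0],[1,0,0,0,0]]'|grep -E 'pos|force'; python3 -m jog '[[1,0,1.5,0,0],[1,0,0,0,0],[1,0,0,0,0]]'|grep -E 'pos|force'
```

```text
position: [362.7, 288.6, 237.7]
wrist_force: [0.2, -0.1, -2.6]
position: [362.7, 288.2, 236.9]
wrist_force: [-1.0, -0.1, 2.8]
```

```bash
python3 -m jog '[[0.3,0,0,0,0],[0,0,0,0,0],[0,0,0,0,0],[0,0,0,0,0],[0,0,0,0,0],[0,0,0,0,0],[0,0,-20,0,0],[0,0,-40,0,0],[0,0,-40,0,0],[0,0,-40,0,0]]' && python3 -m jog '[[0,0,-40,0,0],[0,0,0,0,0],[0,0,0,0,0],[0,0,0,0,0]]';python3 -c "
from h import *
brief();snap('side','s18',(170,100,440,360),2.5);snap('wrist','w23')
d=np.load('pics/w23.npz');p=(eyes.camera_params('wrist'),d['W']);im=d['im']
h=cv2.cvtColor(im,cv2.COLOR_RGB2HSV)
m=(h[...,0]>5)&(h[...,0]<16)&(h[...,1]>215)&(h[...,2]>190);m[:100]=0;m[270:]=0;m[:,:190]=0;m[:,340:]=0
v,u=np.nonzero(m);b=cv2.boxPoints(cv2.minAreaRect(np.c_[u,v].astype(np.float32)))
print(np.mean([onz('wrist',*q,103,p) for q in b],axis=0))"
```

```text
time_s: 50.33
position: [362.3, 287.7, 378.4]
ee_rot: [0.473, -0.473, -0.525, 0.526]
wrist_force: [0.5, 0.6, 0.2]
finger_gap: 85.5
time_s: 50.67
position: [362.4, 287.9, 416.7]
ee_rot: [-0.473, 0.473, 0.526, -0.526]
wrist_force: [-0.2, -0.5, -0.8]
finger_gap: 85.1
t 50.67 tcp [362.4 287.9 416.7] grasp [362.4 287.9 261.7] gap 85.1 F [-0.2 -0.5 -0.8]
toolx [-0.106  0.994  0.   ] y [ 0.  0. -1.] z [-0.994 -0.106 -0.   ]
[362.90975148 288.27933936 103.        ]
```

View pics/s18.png

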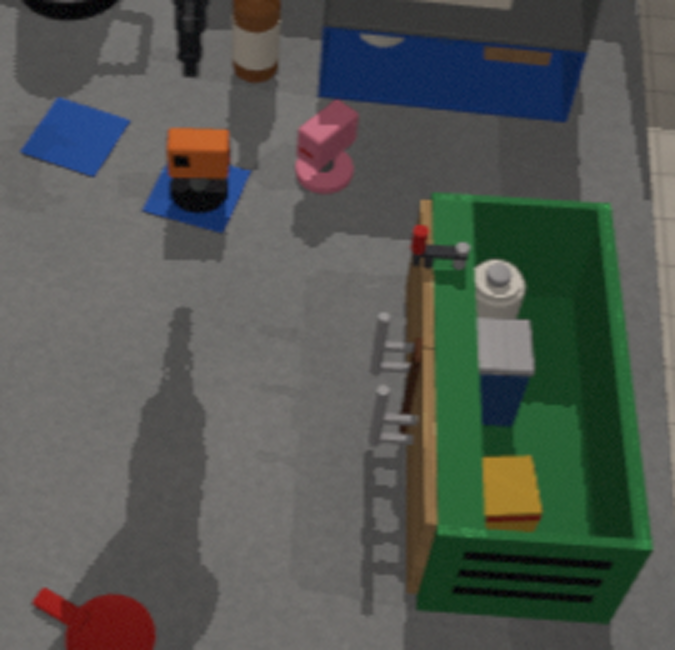

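View pics/w23.png

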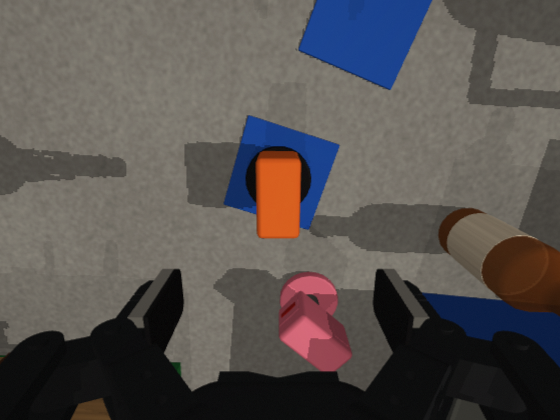

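```bash
python3 -c "
from h import *
a=cv2.imread('pics/side0.png').astype(int);b=np.load('pics/s18.npz')['im'][:,:,::-1].astype(int)
d=np.abs(a-b).max(2);print('changed px door/latch area',(d[170:345,315:365]>50).sum())
print(ctrl.finish_job())"
```

```text
changed px door/latch area 0
the job is handed in; nothing more can be done
None
```

I did the stock count and handed it in at about 51 s of the 210 s allowed. My last checks found nothing wrong, but no verdict was reported.

- **Opening:** I turned the latch aside to about 1.5 rad, swung the left leaf to about 104°, then the right leaf to about 95°.
- **Stock:** Three items were inside: the white canister, the sugar tin and the tea carton. There was no coffee jar.
- **Scanning:** I held the scanner level about 10 cm in front of each label for more than 2 s, in the order canister, tea, sugar. I had no scan readout, so aim rests on label positions measured with the wrist camera.
- **Closing:** I stood the scanner on its mat, shut the right leaf, then the left, and turned the latch home.

- **Right leaf nudged:** While I moved to the tea carton, the hand pushed the open right leaf about 10° wider. Nothing else moved.
- **Scanner knocked aside:** While the doors were being closed, the scanner was knocked about 5 cm off centre, still upright. I picked it up again and put it back.

**Last checks:**
- **Scanner:** It stands upright with its middle at (363, 288) mm, within about 1 mm of the mat centre I measured with the wrist camera. Rough readings from the two fixed cameras had put the mat centre up to about 6 mm away, still well inside the 25 mm limit.
- **Doors and latch:** A pixel comparison with the first picture showed no change around them.
- **Surroundings:** The stock is standing and the gripper is clear. The bystanders looked unmoved in the pictures; I did not measure them again.

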